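Tighten a valve's packing gland nut: finger-tight plus one flat

TASK

The green irrigation valve has been repacked. Turn its brass gland nut clockwise by the knurled collar with the fingers alone until it is finger-tight (white mark at the yellow mark), then use the blue-handled wrench to tighten it one more flat, a sixth of a turn, and no more. Set the wrench gently down flat on the bench, clear of the valve, leave the nut tight, and leave the other things where they are.

Things in the scene. Friction and masses are not known exactly. Their poses are not given: they have to be found in the camera images.
- valve: Green valve on a plywood board (140 x 110 x 18 mm), immovable; pipe stubs along its y axis (136 mm long, top 66 mm above the bench). Origin: on the bench under the nut's vertical axis. On top a dark round flange, 56 mm diameter, upper face at 75 mm, with a yellow mark at its rim in the valve's +x direction.
- gland_nut: Brass nut on the flange, turns about a vertical axis, height constant. Origin: on the axis, at its underside, 75 mm above the bench. Hexagon 36 mm across flats, 75 to 93 mm above the bench; over it a round knurled collar, 24 mm diameter, 93 to 117 mm; a 10 mm stem through it ends at 136 mm. x points out through the middle of the white-marked flat (along valve x when finger-tight), z up.
- run_down (a joint): Free running of the nut, rad, growing clockwise seen from above; drag about 0.08 N m. 4.0 is finger-tight (white mark at yellow mark), where it meets the packing; it starts 1.8 to 2.8 rad short. Turning anticlockwise always runs it back.
- bite (a joint): Further clockwise turn of the nut beyond finger-tight, rad, 0 at the start; it turns only against about 1.2 N m and stays where it is left. One flat is 1.047. The nut's whole turn is run_down + bite.
- wrench: Loose open-end wrench, 205 mm long, lying flat, about 0.28 kg. Origin: on its underside, below the middle of the blue handle, which is 100 mm long (x -50 to 50 mm), 18 mm wide, 16 mm high; centre of mass about 40 mm towards the jaw. x points from handle to jaw, whose mouth opens to +x; z up. Steel head about 68 mm wide, 12 mm thick, undersides level.
- wrench_jaw (a point): Centre of the jaw, 130 mm from the wrench's origin along its x, 6 mm above its underside; on the nut's axis when fully on. Jaw 38.5 mm wide, parallel (0.13 rad of play each way on the hexagon); throat 23 mm behind this point, flared tips 26 mm ahead. It goes onto the hexagon from the side, along a pair of flats, underside about 3 mm above the flange (78 mm above the bench).
- handwheel: Loose red three-bar handwheel, 86 mm diameter, 18 mm high. Origin: centre of its underside. Bystander.
- tray: Loose aluminium tray, 120 x 190 x 40 mm. Origin: centre of its underside. Bystander.
- jar: Loose amber jar with a black lid, 56 mm diameter, 60 mm high. Origin: centre of its underside. Bystander.
- eraser: Loose white eraser, 55 x 24 x 13 mm. Origin: centre of its underside. Bystander.
Not all that is in view belongs to the job. What is meant by the wrench is not red, and is the smaller of those in its own colour.

How it is judged:
By the outcome, as a careful person would: the job done as asked, in the order asked, and still so for the second after the job is handed in, with the robot touching nothing.
It also fails if it takes over 67 s, if anything falls off the work surface, if the arm or the gripper's body presses on something with over 40 N, if the wrist force passes 120 N, or if a joint passes its speed limit or range.

ROBOT

A 6-joint arm with a two-finger parallel gripper is mounted at the origin on the work surface. World frame = base frame: x ahead of the robot, y to its left, z up, the work surface at z = 0. Lengths are in mm, angles in rad, forces in N, time in s.
With the tool pointing down it reaches from about 250 to 725 mm from the base axis. Payload 4 kg.
Tool frame: the origin (TCP) lies at the very end of the fingers, on their centre line; the grasp point (between the pads) lies 19 mm behind it; y points along the fingers, z is the direction in which the jaws open and shut, and the axes are right-handed (so a half turn about y gives the same grasp; the last joint's range is limited). The gripper opens to 85 mm and grips with 20 to 120 N. Pads are 22 mm wide; open, the fingers measure 114 mm over their backs; the gripper's body (76 mm by 85 mm) begins 54 mm behind the grasp point. The pads swing forward as they close: fully open they stand 13 mm farther back than shut.
Start: joints at [-1.141, 0.241, 0.005, 1.335, 0, 1.571], TCP at [208.343, -454.525, 231.306] pointing down, gripper open.
Joint ranges: [-2.72, 2.72], [-1.05, 1.87], [-1.09, 1.28], [-1.99, 2.15], [-1.42, 1.44], [-3.14, 3.14]. Speed limits (rad/s): [2.79, 2.79, 3.14, 3.14, 3.14, 3.14].

INTERFACE

Orientations are given as [roll, pitch, yaw] about the fixed x, y, z axes, in that order (R = Rz(yaw) Ry(pitch) Rx(roll)).
In Python, from station import bot gives the robot as it stands.
- The arm moves only by the tool apply_moves, never from a script. Its argument "steps" is text: rows parted by semicolons, each of 6 numbers parted by spaces: the shift along the tool's x, y, z in m, then the turn, a rotation vector about the tool's x, y, z in degrees. A call has 1 to 20 rows; each row is the pose to reach, as a shift and turn from the pose measured when the call began, along the tool's axes at that moment; what a row does not reach only later rows make up. A row lasts 1/12 s, in which the tool goes at most 41.7 mm and 7.16 degrees, less where a joint would pass 70% of its speed; a pose out of reach is approached as far as the arm can. A call with a gripper value outside its range is refused whole. "jaw" is the closure, from -1 (fully open) to 1 (shut), set as the call begins (left out, the last holds). The fingers move at their own pace and stop on an object; "newtons" is the grip in N (left out, the last holds). Time passes only in rows, so rows that repeat a pose let the fingers close. It gives the time, the measured TCP pose, the force and the opening at its end, in the units of the state.
- bot.state(): the state, without advancing time (a new reading comes with each control period).
- bot.get_image(name): name is "side" or "top" or "wrist"; returns the picture (420x560x3 uint8, blue, green, red); there is no depth.
- bot.camera_model(name): a dict with "fov_y" (degrees; the focal length in pixels is half the picture's height over the tangent of half this angle, whatever the lens; pixels are square), "cx", "cy" (the principal point, pixels), "rvec" (rotation vector, rad) and "tvec" (3), from world to camera coordinates, as OpenCV has them; the wrist camera has in their place "tool_from_camera" (4x4, takes a point from camera to tool coordinates, whose origin is the TCP and whose axes are the tool frame's). Camera axes: x right, y down, z forward; pixel columns grow to the right and rows downward; lengths in mm; the calibration is good to about 2 mm. The wrist camera is an equidistant fisheye: a pixel r from the principal point sees the ray r / f radians off the axis. A picture is of the moment at which its call begins: read the wrist's pose just before it. camera_model takes no time and is no camera call.
- bot.sign_off(): hands the job in, once; it reports no verdict.
Trained networks look in the newest picture that a camera, given by its name, has taken for a name from the list of things; names that differ only in an ending like _2 or _b are one class to them, and where a whole thing is asked for, a point or a joint stands for the part that bears it (a point fixed in the world has none). Each returns a list of dicts, best first, with "score" (0 to 1); they miss things now and then, are a little off and sometimes report something else, mostly with a low value. They report only what shows in the picture. A call takes as long as a camera call. They do not tell look-alikes from the thing itself.
- bot.masks_of(camera, thing): "pixels" (420x560 bool, what is visible of it) and "box" ([centre column, centre row, width, height] in pixels, round what is visible of it).
The state is a dict: "time": time; "qpos": joint angles; "qd": joint speeds; "joint_torque": joint torques, N m; "position": TCP position; "tool_rot": TCP orientation; "ft_force": force on the tool from outside, world axes, zero at the start; "torque": the same for the moment, N m; "grip_width": finger opening in mm.
Only numpy, scipy, OpenCV 4.12 (cv2) and the standard library are available. Lean on these libraries where they do the work, as an engineer would, in place of code of your own. Each camera call takes 0.05 s, during which the arm holds its last target.

## Working session

There is one attempt and no reset: what is moved stays moved. The work goes in short steps, Python scripts to look and compute and a tool call to move; the robot and the scene stay as the last step left them, time stands still between calls to the robot, and variables do not carry over. Pictures are saved under pics/ and viewed, and the job is handed in when it is done.

Besides the shell and the picture viewer there is one more tool, called after "Request:" as name(argument=value, ...) on one line, values as JSON. apply_moves: Moves the arm, as the interface text tells. Its arguments: {"type":"object","properties":{"steps":{"type":"string"},"jaw":{"type":"number"},"newtons":{"type":"number"}},"required":["steps"]}

```bash
ls; mkdir -p pics; python3 - <<'E'
from station import bot
import cv2
print(bot.state())
for n in ("side","top","wrist"):
    im=bot.get_image(n); cv2.imwrite(f"pics/{n}0.png",im); print(n,bot.camera_model(n))
E
```

```text
pics
{'time': 0.0, 'qpos': array([-1.14095684e+00,  2.41420340e-01,  3.69168668e-03,  1.33520501e+00,
        2.56024515e-05,  1.57080556e+00]), 'qd': array([-6.66107847e-04, -9.50407977e-04, -1.15455679e-03,  5.73189219e-04,
        4.13792062e-04,  2.03188959e-06]), 'joint_torque': array([ 3.98103075e-04, -3.72315145e+01,  2.52409154e+01,  1.71096961e-02,
       -8.36942309e-05, -8.28983218e-06]), 'position': array([ 208.09844345, -453.92178641,  230.39687653]), 'tool_rot': array([-1.57293366e+00,  2.55826625e-05, -2.71176245e+00]), 'ft_force': array([ 0.46524965, -0.25492821, -0.6534034 ]), 'torque': array([ 0.04489962, -0.01685383,  0.04718032]), 'grip_width': 85.25900005992241}
side {'fov_y': 52.62097727596955, 'cx': 281.93673877249694, 'cy': 206.57570979630472, 'rvec': array([ 0.88984575, -2.33117566,  1.29557001]), 'tvec': array([437.55793307, 216.90337885, 857.13343214])}
top {'fov_y': 53.22761850410388, 'cx': 284.62108471190083, 'cy': 201.64782198689906, 'rvec': array([ 2.13839319, -2.18270771,  0.11104862]), 'tvec': array([104.25295068, 527.53462957, 928.4514024 ])}
wrist {'fov_y': 65.70646984690485, 'cx': 281.93349373524774, 'cy': 209.74201947854115, 'tool_from_camera': array([[ 7.07382989e-04,  9.65851885e-01,  2.59093873e-01,
        -6.51124391e+01],
       [-3.74336928e-04, -2.59093664e-01,  9.65852128e-01,
        -1.42287363e+02],
       [ 9.99999680e-01, -7.80215770e-04,  1.78275577e-04,
         4.31351892e-01],
       [ 0.00000000e+00,  0.00000000e+00,  0.00000000e+00,
         1.00000000e+00]])}
```

View pics/top0.png

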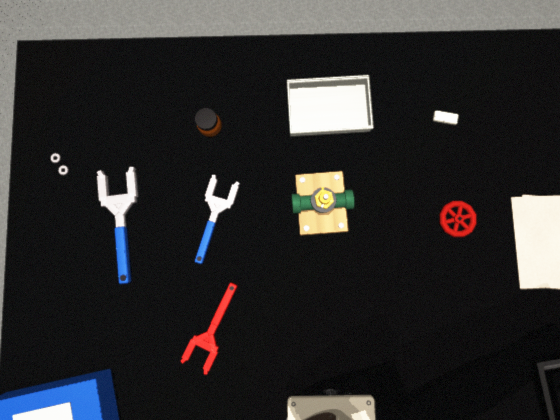

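View pics/side0.png

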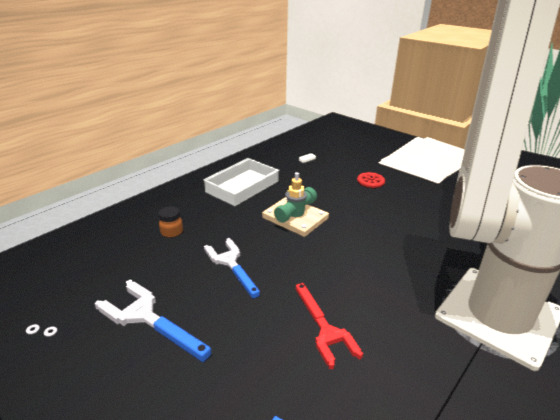

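View pics/wrist0.png

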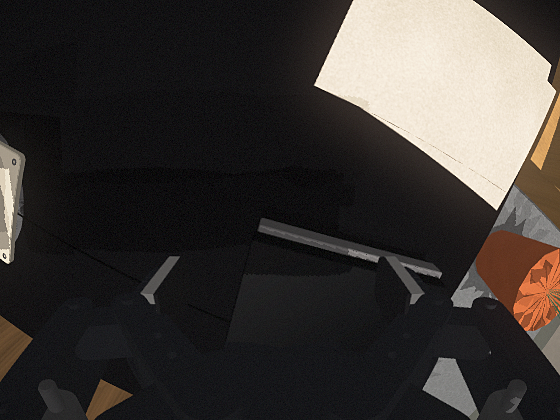

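```bash
cat > h.py <<'E'
import numpy as np, cv2
from scipy.spatial.transform import Rotation as Ro
from station import bot
def Rt(st): return Ro.from_euler('xyz',st['tool_rot']).as_matrix()
def f(m): return 210/np.tan(np.radians(m['fov_y']/2))
def ray(name,uv,st=None):
    m=bot.camera_model(name); uv=np.asarray(uv,float)
    d=(uv-[m['cx'],m['cy']])/f(m)
    if name!='wrist':
        R=cv2.Rodrigues(m['rvec'])[0]; return -R.T@m['tvec'], R.T@np.r_[d,1]
    th=np.hypot(*d); v=np.r_[d/max(th,1e-9)*np.sin(th),np.cos(th)]
    T=m['tool_from_camera']; R=Rt(st)
    return st['position']+R@T[:3,3], R@T[:3,:3]@v
def toz(name,uv,z,st=None):
    o,d=ray(name,uv,st); return o+d*(z-o[2])/d[2]
def proj(name,p,st=None):
    m=bot.camera_model(name); p=np.asarray(p,float)
    if name!='wrist':
        c=cv2.Rodrigues(m['rvec'])[0]@p+m['tvec']; return c[:2]/c[2]*f(m)+[m['cx'],m['cy']]
    T=m['tool_from_camera']; c=T[:3,:3].T@(Rt(st).T@(p-st['position'])-T[:3,3])
    r=np.hypot(c[0],c[1]); th=np.arctan2(r,c[2]); return c[:2]/r*th*f(m)+[m['cx'],m['cy']]
def plan(st,poses):
    """poses: list of (pos, yaw) tool down -> rows"""
    R=Rt(st)
    for p,y in poses:
        Rn=Ro.from_euler('xyz',[-np.pi/2,0,y]).as_matrix()
        print(np.round(R.T@(np.asarray(p)-st['position'])/1000,4), np.round(np.degrees(Ro.from_matrix(R.T@Rn).as_rotvec()),2))
E
python3 - <<'E'
from h import *
bot.get_image('top');bot.get_image('side')
for cam in('top','side'):
  for t,z in(('valve',40),('gland_nut',100),('wrench',8),('handwheel',9),('tray',20),('jar',30),('eraser',6)):
    for r in bot.masks_of(cam,t):
        b=r['box']; print(cam,t,round(r['score'],2),np.round(b),np.round(toz(cam,b[:2],z)))
im=bot.get_image('top')
cv2.imwrite('pics/c1.png',cv2.resize(im[160:280,180:360],None,fx=4,fy=4,interpolation=cv2.INTER_CUBIC))
# wrench line
r=bot.masks_of('top','wrench')
for w in r:
    ys,xs=np.nonzero(w['pixels']); P=np.array([toz('top',(x,y),8)[:2] for x,y in zip(xs,ys)])
    c=P.mean(0);e=np.linalg.eigh(np.cov(P.T))[1][:,1];s=(P-c)@e; print(c,e,s.min(),s.max())
print(bot.state()['time'])
E
```

```text
top valve 0.6 [324. 202.  62.  67.] [526.   4.  40.]
top gland_nut 0.58 [323. 200.  19.  18.] [523.  12. 100.]
top gland_nut 0.39 [207. 124.  30.  27.] [694. 257. 100.]
top wrench 0.74 [216. 221.  39.  86.] [490. 253.   8.]
top wrench 0.63 [206. 329.  52.  89.] [245. 277.   8.]
top wrench 0.56 [118. 225.  39. 116.] [485. 482.   8.]
top handwheel 0.71 [456. 220.  35.  33.] [ 481. -302.    9.]
top tray 0.92 [329. 107.  88.  59.] [754. -17.  20.]
top jar 0.9 [210. 121.  25.  31.] [723. 265.  30.]
top eraser 0.51 [444. 116.  27.  17.] [ 730. -290.    6.]
side valve 0.95 [297. 203.  68.  64.] [531.   0.  40.]
side valve 0.23 [171. 223.  24.  28.] [700. 280.  40.]
side gland_nut 0.53 [297. 187.  15.  20.] [520.  15. 100.]
side wrench 0.85 [330. 327.  66.  87.] [230. 262.   8.]
side wrench 0.73 [231. 268.  54.  60.] [496. 271.   8.]
side wrench 0.66 [152. 320. 116.  78.] [496. 478.   8.]
side handwheel 0.59 [368. 179.  25.  13.] [ 490. -301.    9.]
side tray 0.67 [243. 183.  69.  50.] [741.  -4.  20.]
side jar 0.76 [169. 224.  23.  32.] [712. 278.  30.]
[240.11913159 266.97682238] [-0.89786306  0.44027483] -118.5426507164121 87.84718253651602
[505.42295401 260.31025243] [-0.951494    0.30766729] -89.88466815781732 116.4332773318076Traceback (most recent call last):
  File "<stdin>", line 12, in <module>
  File "h.py", line 15, in toz
    o,d=ray(name,uv,st); return o+d*(z-o[2])/d[2]
        ~~~^^^^^^^^^^^^
  File "h.py", line 7, in ray
    m=bot.camera_model(name); uv=np.asarray(uv,float)
ValueError: time passes only in moves, steps and waits
```

View pics/c1.png

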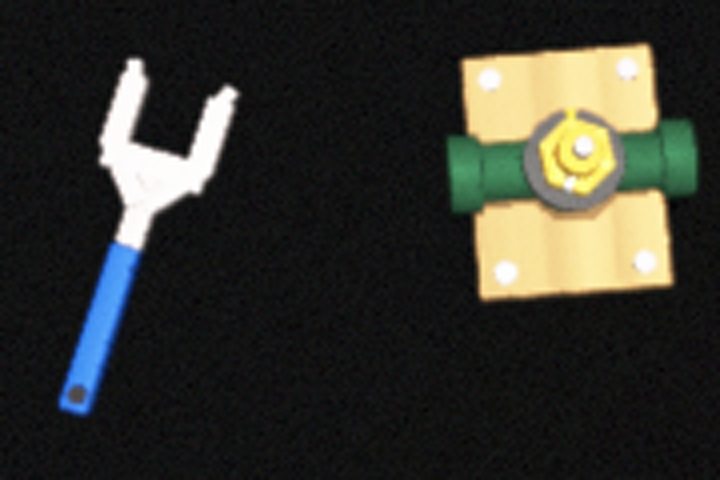

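Request:
apply_moves(steps="-0.03 0 -0.018 0 -7 0; -0.06 0 -0.036 0 -14 0; -0.09 0 -0.055 0 -21 0; -0.12 0 -0.073 0 -28 0; -0.15 0 -0.091 0 -35 0; -0.18 0 -0.11 0 -42 0; -0.21 0 -0.128 0 -49 0; -0.24 0 -0.146 0 -56 0; -0.27 0 -0.164 0 -63 0; -0.3 0 -0.182 0 -70 0; -0.33 0 -0.2 0 -77 0; -0.36 0 -0.219 0 -84 0; -0.39 0 -0.237 0 -91 0; -0.42 0 -0.255 0 -98 0; -0.45 0 -0.273 0 -105 0; -0.48 0 -0.292 0 -112 0; -0.48 0 -0.292 0 -119 0; -0.48 0 -0.292 0 -126 0; -0.48 0 -0.292 0 -133 0; -0.48 0 -0.292 0 -140 0", jaw=-1)

```text
time: 2.72
position: [523.1, 11.4, 231.1]
tool_rot: [-1.571, 0.0, -0.261]
ft_force: [-0.3, -0.3, 0.3]
grip_width: 85.4
```

Request:
apply_moves(steps="0 0 0 0 -7 0; 0 0 0 0 -14 0; 0 0 0 0 -21 0; 0 0 0 0 -28 0; 0 0 0 0 -35 0; 0 0 0 0 -42 0; 0 0 0 0 -49 0; 0 0 0 0 -56 0; 0 0 0 0 -63 0; 0 0 0 0 -70 0; 0 0 0 0 -77 0; 0 0 0 0 -84 0; 0 0 0 0 -91 0; 0 0 0 0 -91 0; 0 0 0 0 -91 0; 0 0 0 0 -91 0")

```text
time: 4.05
position: [523.1, 11.4, 231.0]
tool_rot: [-1.57, 0.0, 1.324]
ft_force: [0.1, -0.1, 0.7]
grip_width: 85.6
```

```bash
python3 - <<'E'
import re
s=open('h.py').read()
s=s.replace("def Rt(st)","_M={}\ndef cm(n):\n    if n not in _M: _M[n]=bot.camera_model(n)\n    return _M[n]\ndef Rt(st)",1)
s=s.replace("m=bot.camera_model(name)","m=cm(name)")
open('h.py','w').write(s)
E
python3 - <<'E'
from h import *
st=bot.state(); im=bot.get_image('wrist'); cv2.imwrite('pics/w1.png',im)
print(st['time'],st['position'],st['tool_rot'],st['qpos'])
for r in bot.masks_of('wrist','gland_nut'): print(r['score'],r['box'])
for r in bot.masks_of('wrist','valve'): print(r['score'],r['box'])
for z in (75,117,136): print(proj('wrist',[523,12,z],st))
E
```

```text
4.05 [523.0984964   11.43712807 231.04731651] [-1.57034997e+00  2.11328242e-04  1.32445061e+00] [ 2.19102870e-02  2.87241560e-01  6.66320845e-02  1.35067325e+00
 -8.54637689e-05 -1.30254025e+00]
0.89 [275.2, 193.4, 41.4, 48.8]
0.77 [276.7, 185.3, 143.6, 140.4]
[282.26817164 195.91228148]
[282.31511283 207.15174256]
[282.34130512 213.45590624]
```

View pics/w1.png

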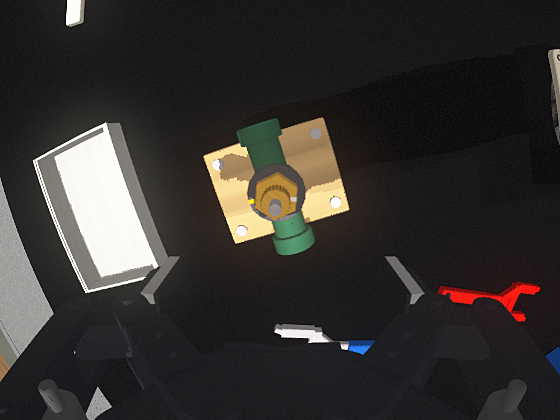

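```bash
python3 - <<'E'
import cv2
im=cv2.imread('pics/w1.png')
cv2.imwrite('pics/w1c.png',cv2.resize(im[145:245,210:345],None,fx=5.9,fy=5.9,interpolation=cv2.INTER_CUBIC))
E
```

```text
(no output)
```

View pics/w1c.png

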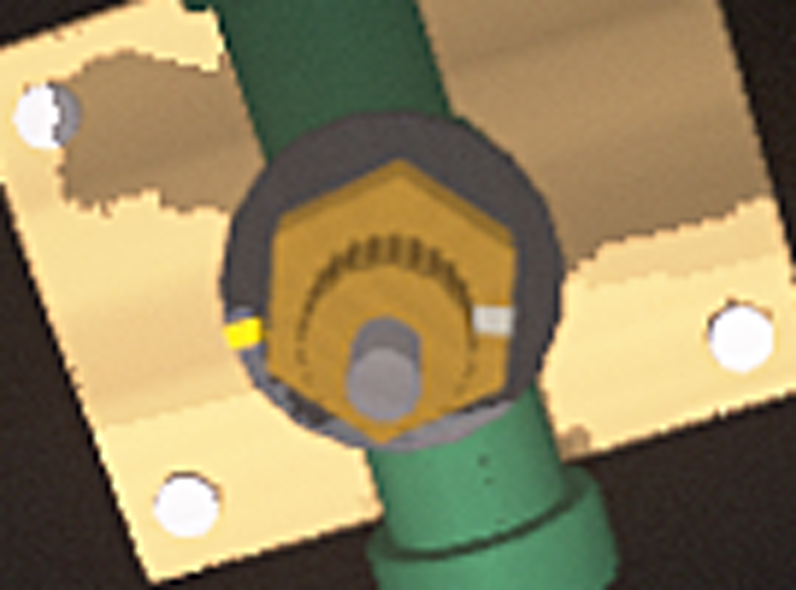

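```bash
python3 - <<'E'
from h import *
st=bot.state()
c=lambda x,y:(210+x/5.9,145+y/5.9)
stem=toz('wrist',c(384,383),136,st); fl=toz('wrist',c(393,282),75,st)
ye=toz('wrist',c(243,333),75,st); wh=toz('wrist',c(495,320),93,st)
print(stem,fl,ye,wh)
C=fl
for p in(ye,wh): d=p-(stem+fl)/2; print(np.hypot(d[0],d[1]),np.arctan2(d[1],d[0]))
# board corners
for q in((150,583),): print(toz('wrist',c(*q),18,st))
bx=[toz('wrist',p,18,st)[:2] for p in((204,154),(233,243),(350,210),(323,118))]
bx=np.array(bx);print(bx,bx.mean(0));d=np.roll(bx,-1,0)-bx;print(np.hypot(*d.T),np.arctan2(d[:,1],d[:,0]))
E
```

```text
[527.66319737   7.98851657 136.        ] [527.43876227   7.82343757  75.        ] [552.85019333  10.02611654  75.        ] [512.79886227  13.54569867  93.        ]
25.387894666842755 0.08360722847442616
15.793398372298572 2.776438158494504
[593.52973866  66.79442444  18.        ]
[[598.8173158  -43.55025772]
 [596.04786036  65.13582429]
 [454.57670766  59.15459024]
 [462.08983495 -49.21721236]] [527.88292969   7.88073611]
[108.72136086 141.59753603 108.63192294 136.84486981] [ 1.59627205 -3.09933899 -1.50157975  0.04142337]
```

Request:
apply_moves(steps="-0.0023 0.03 -0.0052 0 0 0; -0.0023 0.06 -0.0052 0 0 0; -0.0023 0.09 -0.0052 0 0 0; -0.0023 0.115 -0.0052 0 0 0; -0.0023 0.13 -0.0052 0 0 0; -0.0023 0.136 -0.0052 0 0 0; -0.0023 0.136 -0.0052 0 0 0; -0.0023 0.136 -0.0052 0 0 0")

```text
time: 4.87
position: [528.0, 8.0, 95.6]
tool_rot: [-1.571, -0.0, 1.325]
ft_force: [0.4, -0.2, 1.2]
grip_width: 85.4
```

Request:
apply_moves(steps="0 0 0 0 0 0; 0 0 0 0 0 0; 0 0 0 0 0 0; 0 0 0 0 0 0; 0 0 0 0 0 0; 0 0 0 0 0 0; 0 0 0 0 0 0; 0 0 0 0 0 0; 0 0 0 0 0 0; 0 0 0 0 0 0", jaw=1, newtons=25)

```text
time: 5.7
position: [528.1, 8.0, 96.3]
tool_rot: [-1.571, -0.0, 1.325]
ft_force: [-2.0, 0.1, 5.3]
grip_width: 23.0
```

```bash
python3 - <<'E'
from h import *
st=bot.state(); print(st)
cv2.imwrite('pics/w2.png',bot.get_image('wrist'))
cv2.imwrite('pics/s2.png',cv2.resize(bot.get_image('side')[130:250,220:380],None,fx=5,fy=5))
E
```

```text
{'time': 5.7, 'qpos': array([ 1.51577586e-02,  3.92239678e-01, -1.50632445e-01,  1.02721842e+00,
        1.07355999e-04, -1.31024500e+00]), 'qd': array([-5.25827726e-04,  1.08334597e-03, -9.49759141e-04,  2.67441055e-03,
       -7.22382848e-07,  2.46252700e-04]), 'joint_torque': array([-1.82667989e-01, -3.88923383e+01,  2.17662656e+01, -8.58391542e-01,
       -1.10229047e-01, -3.56380078e-03]), 'position': array([528.05363222,   8.03730885,  96.29019281]), 'tool_rot': array([-1.57145063e+00, -2.85551981e-04,  1.32540289e+00]), 'ft_force': array([-1.97865443,  0.10809656,  5.31740456]), 'torque': array([0.12619718, 0.49904213, 0.0079795 ]), 'grip_width': 23.008921709472073}
```

View pics/w2.png

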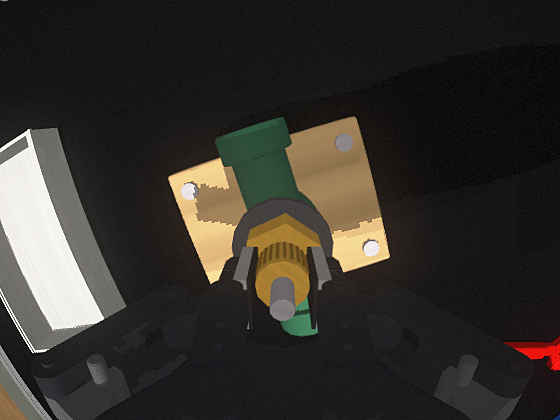

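View pics/s2.png

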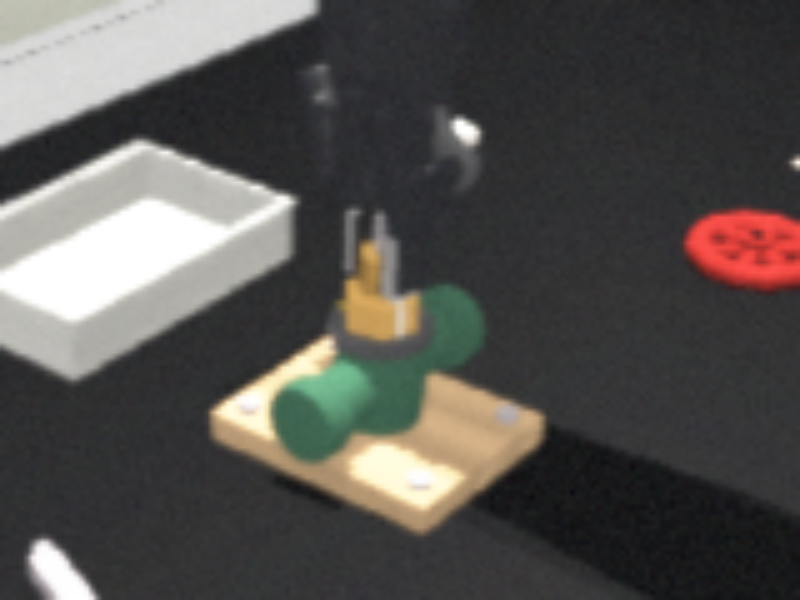

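Request:
apply_moves(steps="0 -0.0005 0 0 6 0; 0 -0.001 0 0 13 0; 0 -0.001 0 0 20 0; 0 -0.001 0 0 27 0; 0 -0.001 0 0 34 0; 0 -0.001 0 0 41 0; 0 -0.001 0 0 48 0; 0 -0.001 0 0 55 0; 0 -0.001 0 0 62 0; 0 -0.001 0 0 69 0; 0 -0.001 0 0 76 0; 0 -0.001 0 0 83 0; 0 -0.001 0 0 90 0; 0 -0.001 0 0 97 0; 0 -0.001 0 0 104 0; 0 -0.001 0 0 111 0; 0 -0.001 0 0 118 0; 0 -0.001 0 0 125 0; 0 -0.001 0 0 130 0; 0 -0.001 0 0 130 0")

```text
time: 7.47
position: [527.7, 9.3, 96.5]
tool_rot: [-1.57, 0.002, -0.944]
ft_force: [0.9, 3.9, -2.9]
grip_width: 23.0
```

```bash
python3 - <<'E'
from h import *
st=bot.state(); print(st)
cv2.imwrite('pics/w3.png',bot.get_image('wrist'))
E
```

```text
{'time': 7.4667, 'qpos': array([ 0.01608626,  0.39229706, -0.15007494,  1.02887756,  0.00256412,
        0.96007285]), 'qd': array([-0.00049317, -0.00139715, -0.00085864,  0.00181268,  0.00070851,
       -0.11506423]), 'joint_torque': array([ -2.21033648, -43.29669714,  23.20189297,   0.24595644,
        -1.2576716 ,   0.54035945]), 'position': array([527.68840375,   9.26757603,  96.45000721]), 'tool_rot': array([-1.5696972 ,  0.00236052, -0.94398587]), 'ft_force': array([ 0.89883022,  3.8713783 , -2.88893466]), 'torque': array([ 0.9514189 , -0.08348993, -0.08008525]), 'grip_width': 22.999985838933863}
```

View pics/w3.png

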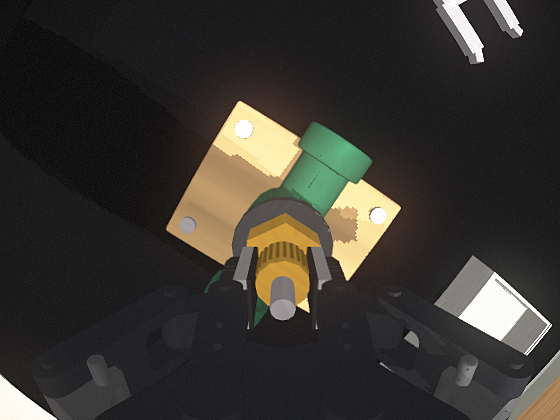

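Request:
apply_moves(steps="0 0 0 0 6 0; 0 0 0 0 12 0; 0 0 0 0 17 0; 0 0 0 0 20 0; 0 0 0 0 20 0; 0 0 0 0 20 0")

```text
time: 8.02
position: [527.9, 9.4, 96.4]
tool_rot: [-1.57, 0.003, -1.287]
ft_force: [1.6, 2.7, -2.6]
grip_width: 23.1
```

```bash
python3 - <<'E'
from h import *
st=bot.state(); print(st['tool_rot'],st['torque'],st['ft_force'],st['joint_torque'][5])
im=bot.get_image('wrist')
cv2.imwrite('pics/w4.png',cv2.resize(im[180:330,200:360],None,fx=4,fy=4))
E
```

```text
[-1.57015569  0.00287247 -1.28721014] [ 0.55423133 -0.16146593 -0.10973505] [ 1.61272036  2.74014669 -2.58076247] -0.03872020519338548
```

View pics/w4.png

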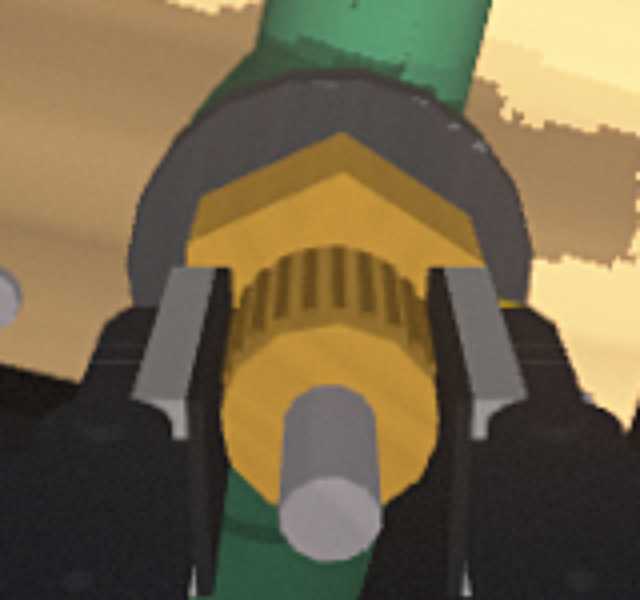

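Request:
apply_moves(steps="0 0 0 0 2 0; 0 0 0 0 4 0; 0 0 0 0 4 0; 0 0 0 0 4 0")

```text
time: 8.4
position: [528.0, 9.5, 96.4]
tool_rot: [-1.57, 0.003, -1.355]
ft_force: [0.5, 3.2, -1.5]
grip_width: 23.1
```

```bash
cat > t.py <<'E'
from h import *
st=bot.state(); print(st['time'],st['position'],st['tool_rot'],st['torque'],st['ft_force'],st['joint_torque'][5],st['grip_width'])
E
python3 t.py
```

```text
8.4 [527.96487297   9.45278733  96.42821199] [-1.57011934  0.00295129 -1.35546176] [ 0.50603743 -0.1383461  -0.040988  ] [ 0.53198537  3.24074755 -1.51712949] -0.016278811963275075 23.053861752997147
```

Request:
apply_moves(steps="0 0 0 0 1.5 0; 0 0 0 0 3 0; 0 0 0 0 3 0; 0 0 0 0 3 0")

```text
time: 8.73
position: [528.0, 9.5, 96.4]
tool_rot: [-1.57, 0.003, -1.407]
ft_force: [0.4, 2.6, -0.9]
grip_width: 23.0
```

```bash
python3 t.py
```

```text
8.7333 [527.9811133    9.47861887  96.4045259 ] [-1.57026459  0.00304839 -1.40724723] [ 0.48103997 -0.16740865 -0.01465497] [ 0.39129444  2.60114921 -0.9075387 ] -0.012695497716777027 23.04049454070876
```

Request:
apply_moves(steps="0 0 0 0 1.5 0; 0 0 0 0 3 0; 0 0 0 0 4.5 0")

```text
time: 8.98
position: [528.1, 9.2, 96.4]
tool_rot: [-1.57, 0.002, -1.486]
ft_force: [1.6, 1.8, -2.1]
grip_width: 23.1
```

```bash
python3 t.py; python3 - <<'E'
from h import *
im=bot.get_image('wrist')
cv2.imwrite('pics/w5.png',cv2.resize(im[180:330,200:360],None,fx=4,fy=4))
cv2.imwrite('pics/s5.png',cv2.resize(bot.get_image('top')[160:240,280:370],None,fx=6,fy=6,interpolation=cv2.INTER_CUBIC))
E
```

```text
8.9833 [528.07871808   9.2287147   96.41779156] [-1.57037088  0.00237154 -1.48567755] [ 0.29536634 -0.19311172  0.47075749] [ 1.57512139  1.82391103 -2.08595007] 0.18463656306266785 23.136669888637357
```

View pics/w5.png

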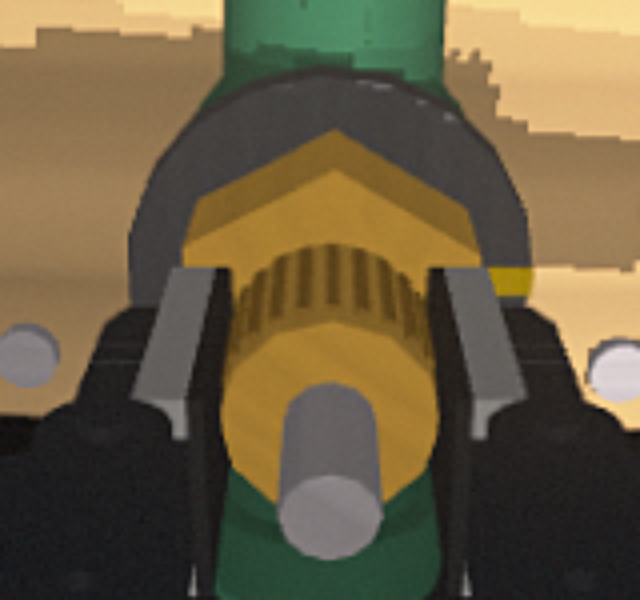

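View pics/s5.png

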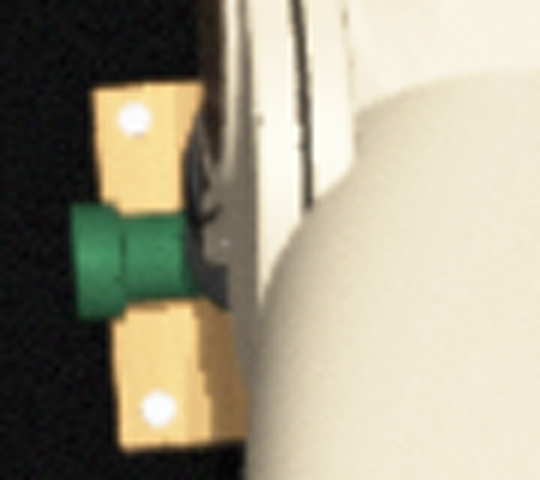

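Request:
apply_moves(steps="0 0 0 0 1 0; 0 0 0 0 2 0; 0 0 0 0 2 0")

```text
time: 9.33
position: [528.2, 8.8, 96.5]
tool_rot: [-1.57, 0.001, -1.521]
ft_force: [-0.0, 1.3, -2.3]
grip_width: 22.7
```

```bash
python3 t.py; python3 - <<'E'
from h import *
im=bot.get_image('wrist')
cv2.imwrite('pics/w6.png',cv2.resize(im[180:330,200:360],None,fx=4,fy=4))
E
```

```text
9.3333 [528.17206839   8.75759433  96.45745283] [-1.57030330e+00  1.38230329e-03 -1.52069134e+00] [ 0.13893902 -0.20398788  0.29743056] [-1.35724830e-04  1.25963816e+00 -2.33445691e+00] 0.4159653279930353 22.699629861806805
```

View pics/w6.png

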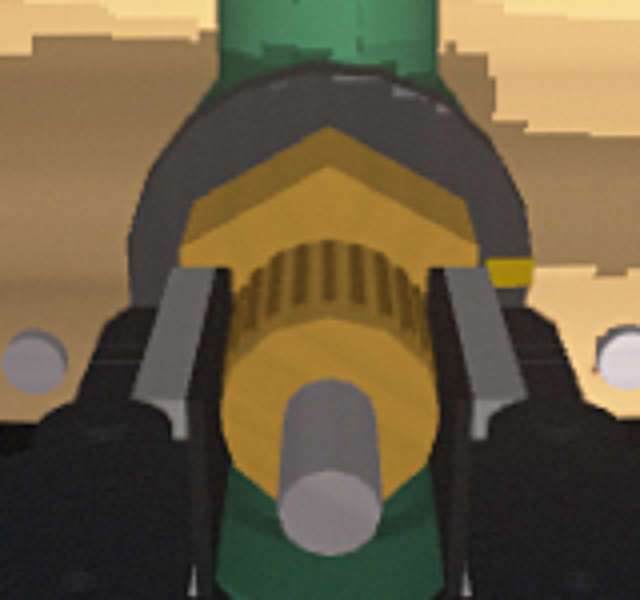

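Request:
apply_moves(steps="0 0 0 0 0 0; 0 0 0 0 0 0; 0 0 0 0 0 0; 0 0 0 0 0 0; 0 0 0 0 0 0; 0 -0.01 0 0 0 0; 0 -0.03 0 0 0 0; 0 -0.06 0 0 0 0; 0 -0.09 0 0 0 0; 0 -0.11 0 0 0 0; 0 -0.11 0 0 0 0; 0 -0.11 0 0 0 0", jaw=-1)

```text
time: 10.38
position: [529.2, 8.6, 208.6]
tool_rot: [-1.566, 0.001, -1.52]
ft_force: [-0.8, 0.5, 0.1]
grip_width: 85.7
```

```bash
python3 t.py; python3 - <<'E'
from h import *
im=bot.get_image('wrist')
cv2.imwrite('pics/w7f.png',im)
cv2.imwrite('pics/w7.png',cv2.resize(im[145:245,210:345],None,fx=5.9,fy=5.9,interpolation=cv2.INTER_CUBIC))
E
```

```text
10.3833 [529.23816365   8.61570206 208.64323497] [-1.56599429e+00  1.21818399e-03 -1.52013377e+00] [ 0.0489441  -0.06936513  0.03116306] [-0.7543162   0.45761669  0.11092597] 8.618423180450918e-05 85.72946367041884
```

View pics/w7.png

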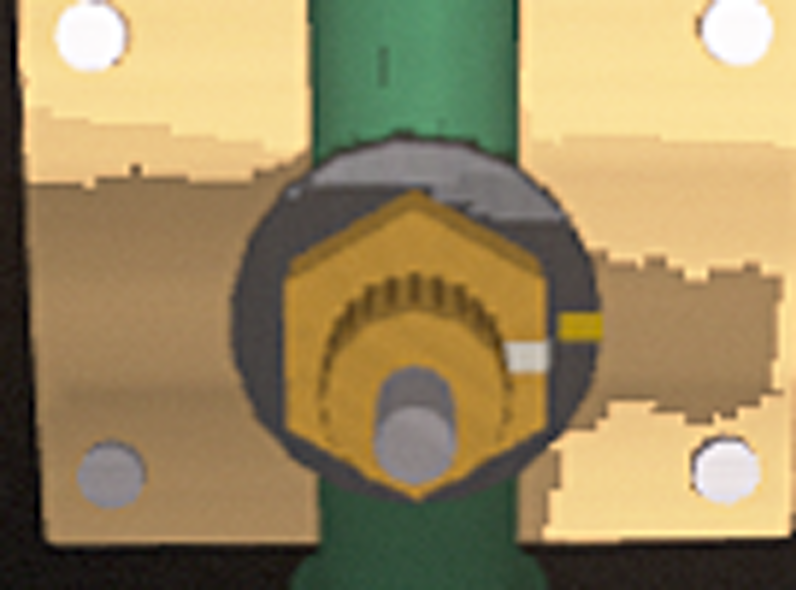

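```bash
cat > ang.py <<'E'
from h import *
def run(stem,fl,ye,wh,x0=210,y0=145,s=5.9,hexc=None):
    st=bot.state()
    c=lambda p:(x0+p[0]/s,y0+p[1]/s)
    S=toz('wrist',c(stem),136,st);F=toz('wrist',c(fl),75,st);print('stem',S,'fl',F)
    for n,p,z in(('ye',ye,75),('wh',wh,93)):
        P=toz('wrist',c(p),z,st)
        k=(z-75)/61; d=P-(F*(1-k)+S*k); print(n,P,np.hypot(d[0],d[1]),np.arctan2(d[1],d[0]))
    if hexc is not None:
        H=np.array([toz('wrist',c(p),93,st)[:2] for p in hexc]); m=H.mean(0); e=H-m
        a=np.arctan2(e[:,1],e[:,0]); print('hex',m,np.hypot(*e.T),'flat-normal ang mod60', np.angle(np.exp(1j*6*(a+np.pi/6)).mean())/6)
E
python3 - <<'E'
from ang import *
run((415,446),(416,322),(580,327),(528,357),hexc=[(416,207),(543,275),(547,422),(419,497),(287,430),(287,275)])
E
```

```text
stem [527.04349437   8.55137154 136.        ] fl [527.00161066   9.05536931  75.        ]
ye [551.16132525   9.51286389  75.        ] 24.164045819275625 0.01893399483498457
wh [542.513008     9.08494235  93.        ] 15.500063676276834 0.01150302593176439
hex [527.11003782   8.97662935] [20.30393796 20.44335956 20.74452116 20.9804946  21.23474587 20.78252408] flat-normal ang mod60 0.06270891624744462
```

Request:
apply_moves(steps="-0.02 0 -0.003 0 -7 0; -0.04 0 -0.006 0 -14 0; -0.06 0 -0.009 0 -21 0; -0.08 0 -0.012 0 -28 0; -0.1 0 -0.015 0 -35 0; -0.12 0 -0.018 0 -42 0; -0.14 0 -0.021 0 -49 0; -0.16 0 -0.024 0 -56 0; -0.18 0 -0.027 0 -63 0; -0.2 0 -0.03 0 -70 0; -0.22 0 -0.033 0 -77 0; -0.24 0 -0.037 0 -84 0; -0.263 0 -0.04 0 -91 0; -0.263 0.005 -0.04 0 -98 0; -0.263 0.01 -0.04 0 -105 0; -0.263 0.015 -0.04 0 -112 0; -0.263 0.02 -0.04 0 -119 0; -0.263 0.02 -0.04 0 -126 0; -0.263 0.02 -0.04 0 -133 0; -0.263 0.02 -0.04 0 -140 0")

```text
time: 12.1
position: [473.7, 268.6, 185.3]
tool_rot: [-1.569, 0.002, 0.929]
ft_force: [0.7, -0.1, -1.1]
grip_width: 85.6
```

Request:
apply_moves(steps="0 0 0 0 -7 0; 0 0 0 0 -14 0; 0 0 0 0 -21 0; 0 0 0 0 -28 0; 0 0 0 0 -35 0; 0 0 0 0 -42 0; 0 0 0 0 -49 0; 0 0 0 0 -56 0; 0 0 0 0 -63 0; 0 0 0 0 -70 0; 0 0 0 0 -77 0; 0 0 0 0 -84 0; 0 0 0 0 -91 0; 0 0 0 0 -98 0; 0 0 0 0 -104 0; 0 0 0 0 -109 0; 0 0 0 0 -109 0; 0 0 0 0 -109 0")

```text
time: 13.6
position: [472.9, 268.2, 183.9]
tool_rot: [-1.567, -0.004, 2.83]
ft_force: [0.1, -0.6, -0.5]
grip_width: 85.3
```

```bash
python3 t.py; python3 - <<'E'
from h import *
im=bot.get_image('wrist')
cv2.imwrite('pics/w8.png',im)
for r in bot.masks_of('wrist','wrench'): print(r['score'],r['box'])
E
```

```text
13.6 [472.9157642  268.16166475 183.91180727] [-1.56735745 -0.00380606  2.82950843] [-0.0161121   0.01021696  0.04707907] [ 0.06677436 -0.64634093 -0.50497355] -0.08322237990796566 85.28211168405616
0.96 [353.6, 312.7, 34.4, 70.8]
0.71 [89.5, 203.6, 106.9, 175.3]
0.63 [279.2, 164.7, 69.4, 205.7]
```

View pics/w8.png

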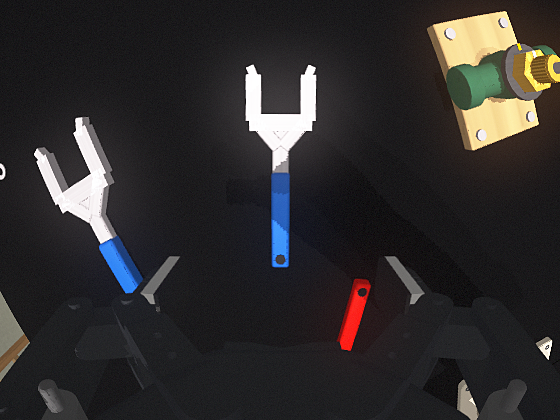

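```bash
python3 - <<'E'
from h import *
st=bot.state()
im=cv2.imread('pics/w8.png')
hsv=cv2.cvtColor(im,cv2.COLOR_BGR2HSV)
m=((hsv[...,0]>100)&(hsv[...,0]<130)&(hsv[...,1]>120)&(hsv[...,2]>40)); m[:,:250]=0;m[:,315:]=0;m[:150]=0;m[275:]=0
ys,xs=np.nonzero(m); print(xs.min(),xs.max(),ys.min(),ys.max())
P=np.array([toz('wrist',(x,y),15,st)[:2] for x,y in zip(xs,ys)])
r=cv2.minAreaRect(P.astype(np.float32)); print(r)
print(np.median(xs[ys<185]),np.median(xs[(ys>245)]))
tip=[toz('wrist',p,12,st) for p in((250,66),(309,66))]; thr=[toz('wrist',p,12,st) for p in((258,115),(303,115))]
print(tip,thr)
cv2.imwrite('pics/w8c.png',cv2.resize(im[50:290,200:360],None,fx=3,fy=2.5))
e0=toz('wrist',(280,266.5),16,st);e1=toz('wrist',(280.5,173),16,st);print(e0,e1,np.linalg.norm(e1-e0),np.arctan2(*(e1-e0)[1::-1]))
t=(tip[0]+tip[1])/2; print(np.linalg.norm((t-e0)[:2]),np.arctan2(*(t-e0)[1::-1]))
E
```

```text
271 289 173 267
((443.5867004394531, 278.6252746582031), (18.80401039123535, 99.47340393066406), 71.56340789794922)
280.0 280.0
[array([599.09021893, 258.68774786,  12.        ]), array([581.7101549 , 205.18131489,  12.        ])] [array([550.83882554, 266.29295518,  12.        ]), array([537.59643812, 225.38760032,  12.        ])]
[397.44282844 293.93261551  16.        ] [490.92678078 263.06916589  16.        ] 98.44694950851377 -0.3188801493874973
202.67290057324016 -0.3108859011322751
```

View pics/w8c.png

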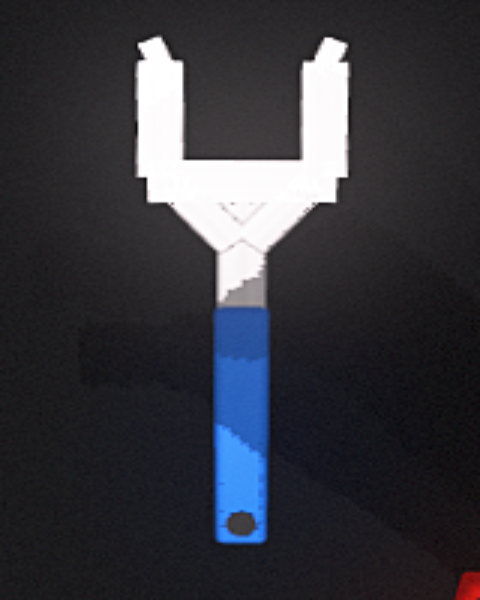

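Request:
apply_moves(steps="-0.002 0.03 -0.0008 0 0 0; -0.002 0.065 -0.0008 0 0 0; -0.002 0.1 -0.0008 0 0 0; -0.002 0.13 -0.0008 0 0 0; -0.002 0.155 -0.0008 0 0 0; -0.002 0.17 -0.0008 0 0 0; -0.002 0.1795 -0.0008 0 0 0; -0.002 0.1795 -0.0008 0 0 0; -0.002 0.1795 -0.0008 0 0 0")

```text
time: 14.45
position: [474.8, 268.2, 5.0]
tool_rot: [-1.568, -0.003, 2.83]
ft_force: [-0.1, 0.3, 0.2]
grip_width: 85.3
```

Request:
apply_moves(steps="0 0 0 0 0 0; 0 0 0 0 0 0; 0 0 0 0 0 0; 0 0 0 0 0 0; 0 0 0 0 0 0; 0 0 0 0 0 0; 0 0 0 0 0 0; 0 0 0 0 0 0; 0 0 0 0 0 0; 0 0 0 0 0 0; 0 0 0 0 0 0", jaw=1, newtons=80)

```text
time: 15.37
position: [475.1, 268.5, 5.8]
tool_rot: [-1.569, -0.003, 2.829]
ft_force: [-1.7, -0.5, 6.0]
grip_width: 15.4
```

```bash
python3 t.py; python3 - <<'E'
from h import *
im=bot.get_image('wrist')
cv2.imwrite('pics/w9.png',im)
E
```

```text
15.3667 [475.11349352 268.52036687   5.8354094 ] [-1.56889320e+00 -2.69404493e-03  2.82944923e+00] [-0.09780415  0.24275793  0.00089367] [-1.67130101 -0.46059905  6.02656971] -0.028614570619538426 15.44368177387189
```

View pics/w9.png

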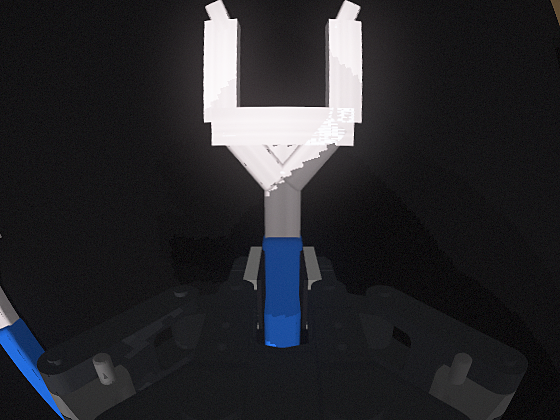

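```bash
python3 - <<'E'
from h import *
im=cv2.imread('pics/w9.png')
cv2.imwrite('pics/w9c.png',cv2.resize(im[0:200,190:380],None,fx=4,fy=3,interpolation=cv2.INTER_CUBIC))
E
```

```text
(no output)
```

View pics/w9c.png

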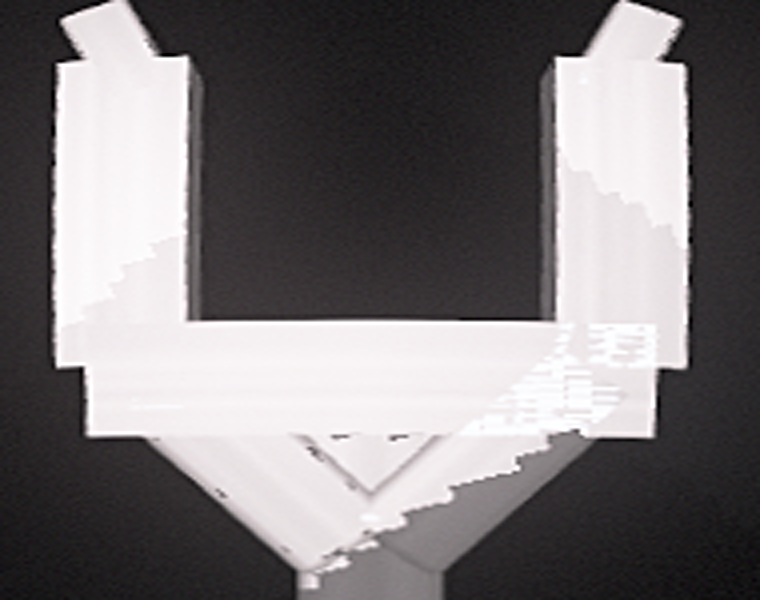

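```bash
python3 - <<'E'
from h import *
st=bot.state(); R=Rt(st)
tl=lambda uv,z:R.T@(toz('wrist',uv,z,st)-st['position'])
a,b,c,d=[tl(p,12) for p in((237,107.3),(328.75,107.3),(237,20),(328.75,20))]
print(a,b,c,d, np.linalg.norm(a-b),np.linalg.norm(c-d))
e=tl((282,237),16);print(e) # handle front end
th=(a+b)/2; ax=((c+d)/2-th); print(th,ax, np.degrees(np.arctan2(ax[2],-ax[0])))
E
```

```text
[-73.01759465  -6.38844398 -18.00381285] [-73.01783866  -6.31809615  20.01424259] [-111.28782052   -6.49028697  -18.16226247] [-111.33021657   -6.41934834   20.23552667] 38.01812052796348 38.39787807130216
[-17.93583911 -10.20789125   0.59467075]
[-73.01771666  -6.35327006   1.00521487] [-3.82913019e+01 -1.01547590e-01  3.14172346e-02] 0.047010011515938
```

Request:
apply_moves(steps="0 -0.004 0 0 0 0; 0 -0.012 0 0 0 0; 0 -0.025 0 0 0 0; 0 -0.045 0 0 0 0; 0 -0.065 0 0 0 0; 0 -0.085 0 0 0 0; 0 -0.095 0 0 0 0; 0 -0.1 0 0 0 0; 0 -0.1 0 0 0 0; 0 -0.1 0 0 0 0")

```text
time: 16.25
position: [474.9, 268.3, 105.0]
tool_rot: [-1.568, -0.004, 2.829]
ft_force: [-0.2, -0.8, -2.7]
grip_width: 15.5
```

```bash
python3 t.py; python3 - <<'E'
from h import *
im=bot.get_image('wrist')
cv2.imwrite('pics/w10.png',im)
cv2.imwrite('pics/s10.png',bot.get_image('side'))
E
```

```text
16.25 [474.92553204 268.31681418 105.04740672] [-1.56793787 -0.00355147  2.82946867] [-0.0274482   0.04042049 -0.01828597] [-0.1539046  -0.75510522 -2.69354112] -0.00017206388292834163 15.480953625646185
```

View pics/w10.png

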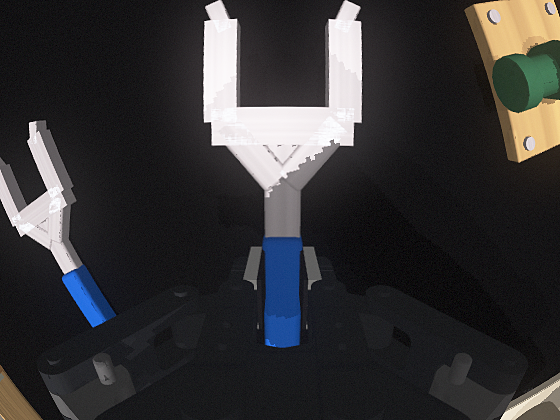

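View pics/s10.png

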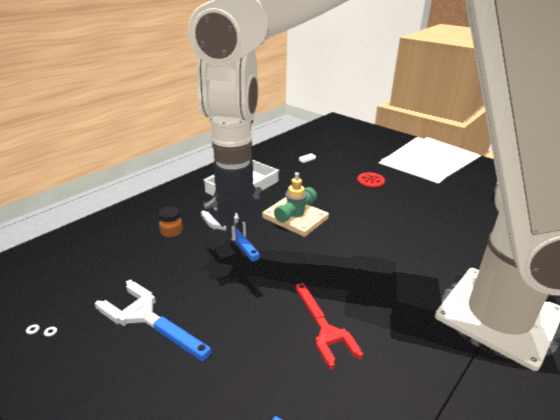

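Request:
apply_moves(steps="0.002 0 0.01 0 3 0; 0.005 0 0.03 0 6 0; 0.009 0 0.06 0 9.6 0; 0.013 0 0.09 0 9.6 0; 0.017 0 0.12 0 9.6 0; 0.022 0 0.15 0 9.6 0; 0.026 0 0.18 0 9.6 0; 0.029 0 0.197 0 9.6 0; 0.03 0.005 0.204 0 9.6 0; 0.03 0.015 0.204 0 9.6 0; 0.03 0.021 0.204 0 9.6 0; 0.03 0.021 0.204 0 9.6 0; 0.03 0.021 0.204 0 9.6 0")

```text
time: 17.43
position: [382.8, 83.4, 83.6]
tool_rot: [-1.565, -0.005, 2.663]
ft_force: [-0.5, 0.2, -2.3]
grip_width: 15.8
```

```bash
python3 t.py; python3 - <<'E'
from h import *
st=bot.state();im=bot.get_image('wrist')
cv2.imwrite('pics/w11.png',im)
t=bot.get_image('top');cv2.imwrite('pics/t11.png',cv2.resize(t[150:270,220:380],None,fx=5,fy=5,interpolation=cv2.INTER_CUBIC))
s=bot.get_image('side');cv2.imwrite('pics/s11.png',cv2.resize(s[140:260,200:360],None,fx=5,fy=5,interpolation=cv2.INTER_CUBIC))
R=Rt(st);j=st['position']+R@[-96.8,0,0.3]; u=-R[:,0]; n=R[:,2]
print(j,u, 'axis rel', (np.array([527.7,8.4,0])-j)@u,(np.array([527.7,8.4,0])-j)@n)
# valve yaw from board edges in w7f not here
E
```

```text
17.4333 [382.83739963  83.38720113  83.64004872] [-1.56506202 -0.00531099  2.6625929 ] [ 0.07759919  0.0038473  -0.01940043] [-0.52151407  0.23784938 -2.28992156] 0.0012899325520265847 15.814886604055246
[468.60370781  38.50727413  83.12766804] [ 0.88744386 -0.46088523 -0.00531096] axis rel 66.76212714424983 -0.9927421378948171
```

View pics/t11.png

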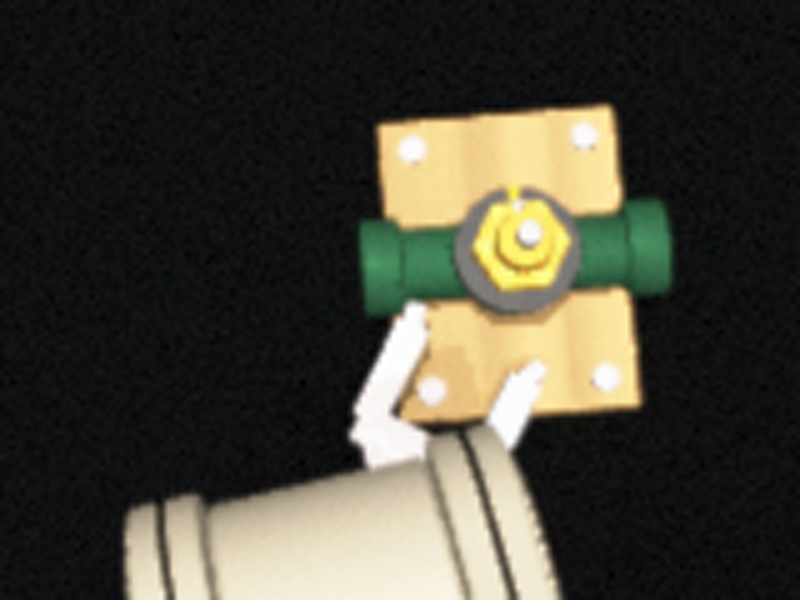

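View pics/s11.png

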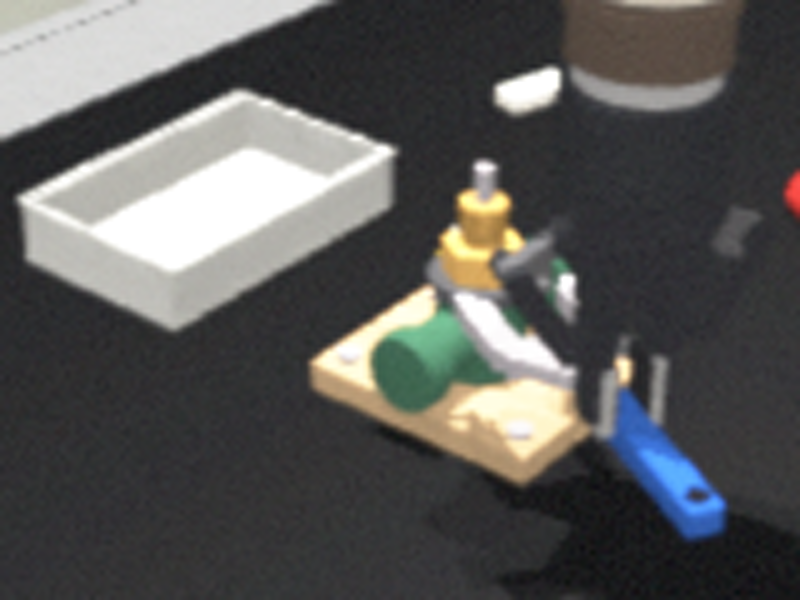

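View pics/w11.png

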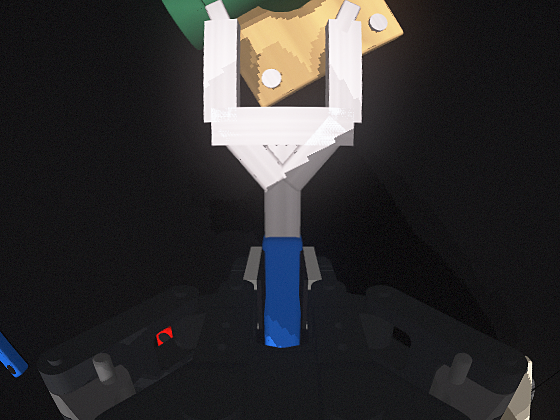

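```bash
python3 - <<'E'
from h import *
st=bot.state();R=Rt(st)
c=lambda x,y:(220+x/5,150+y/5)
A=toz('top',c(418,308),90);B=toz('top',c(537,370),90);N=toz('top',c(521,246),93)
print(A,B,N,np.linalg.norm(A-B))
m=(A+B)/2;u=-R[:,0];n=R[:,2];print('along',(N-m)@u,'lat',(N-m)@n, 'tips',(A-st['position'])@n,(B-st['position'])@n)
S=toz('top',c(529,232),136);print(S,'lat vs tcp',(S-st['position'])@n,(N-st['position'])@n)
E
```

```text
[500.62833516  52.91345154  90.        ] [473.12012202   2.98853163  90.        ] [525.99753521   8.43630579  93.        ] 57.00174926135877
along 43.7032017055589 lat -0.6952182489727318 tips -26.70561964841942 30.278160189150938
[526.70303641   8.80651998 136.        ] lat vs tcp 0.6299211509364683 1.0910520213930295
```

Request:
apply_moves(steps="-0.006 -0.0005 -0.0009 0 0 0; -0.014 -0.0005 -0.0009 0 0 0; -0.021 -0.0005 -0.0009 0 0 0; -0.027 -0.0005 -0.0009 0 0 0; -0.032 -0.0005 -0.0009 0 0 0; -0.036 -0.0005 -0.0009 0 0 0; -0.036 -0.0005 -0.0009 0 0 0; -0.036 -0.0005 -0.0009 0 0 0")

```text
time: 18.25
position: [416.0, 67.6, 84.7]
tool_rot: [-1.566, -0.004, 2.662]
ft_force: [-0.3, -0.6, -3.4]
grip_width: 15.7
```

```bash
cat > look.py <<'E'
import sys
from h import *
k=sys.argv[1]
st=bot.state();im=bot.get_image('wrist')
print(st['time'],st['position'],st['tool_rot'],'tq',st['torque'],'f',st['ft_force'],st['grip_width'])
cv2.imwrite(f'pics/w{k}.png',cv2.resize(im[0:150,170:390],None,fx=3.6,fy=3.6,interpolation=cv2.INTER_CUBIC))
t=bot.get_image('top');cv2.imwrite(f'pics/t{k}.png',cv2.resize(t[150:270,240:380],None,fx=5,fy=5,interpolation=cv2.INTER_CUBIC))
R=Rt(st);j=st['position']+R@[-96.8,0,0.3]; u=-R[:,0]; n=R[:,2]
print('axis rel', (np.array([527.5,8.4,0])-j)@u,(np.array([527.5,8.4,0])-j)@n)
E
python3 look.py 12
```

```text
18.25 [415.98594165  67.56837329  84.68893272] [-1.56615176 -0.00411215  2.6622081 ] tq [0.01811152 0.03834446 0.03356685] f [-0.28013304 -0.59320676 -3.39992722] 15.697413517305282
axis rel 29.781680166405394 0.3739293227515217
```

View pics/t12.png

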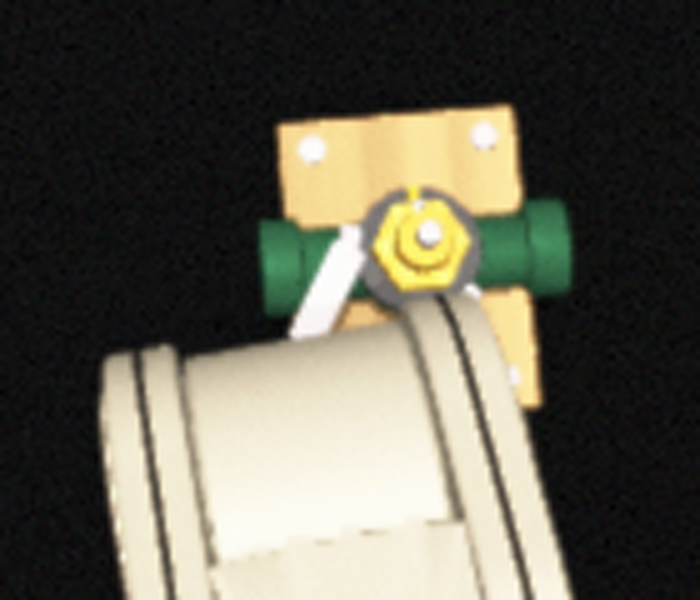

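View pics/w12.png

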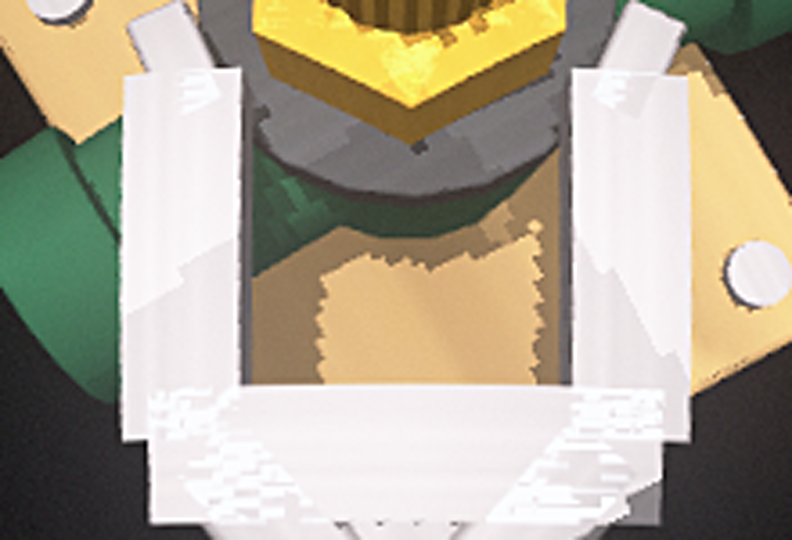

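Request:
apply_moves(steps="-0.005 0.0005 0.0003 0 0 0; -0.01 0.0005 0.0003 0 0 0; -0.015 0.0005 0.0003 0 0 0; -0.02 0.0005 0.0003 0 0 0; -0.025 0.0005 0.0003 0 0 0; -0.029 0.0005 0.0003 0 0 0; -0.029 0.0005 0.0003 0 0 0; -0.029 0.0005 0.0003 0 0 0")

```text
time: 19.02
position: [441.3, 53.9, 83.9]
tool_rot: [-1.566, -0.005, 2.662]
ft_force: [-0.8, -0.1, -3.2]
grip_width: 15.3
```

```bash
python3 look.py 13
```

```text
19.0167 [441.29243519  53.93763208  83.93712208] [-1.56589351 -0.00459562  2.66225604] tq [ 0.04667043  0.02399575 -0.05931452] f [-0.7934092  -0.08396423 -3.18130829] 15.299467243797508
axis rel 1.0783064554087394 -0.061867541598932964
```

View pics/t13.png

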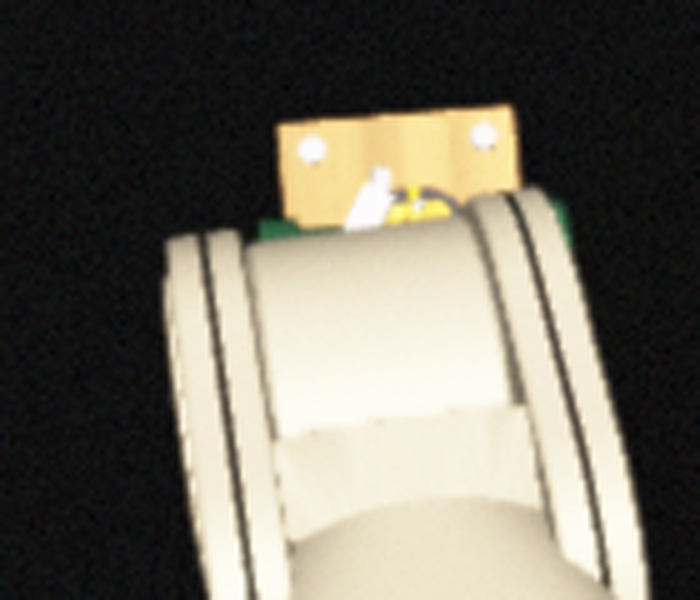

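View pics/w13.png

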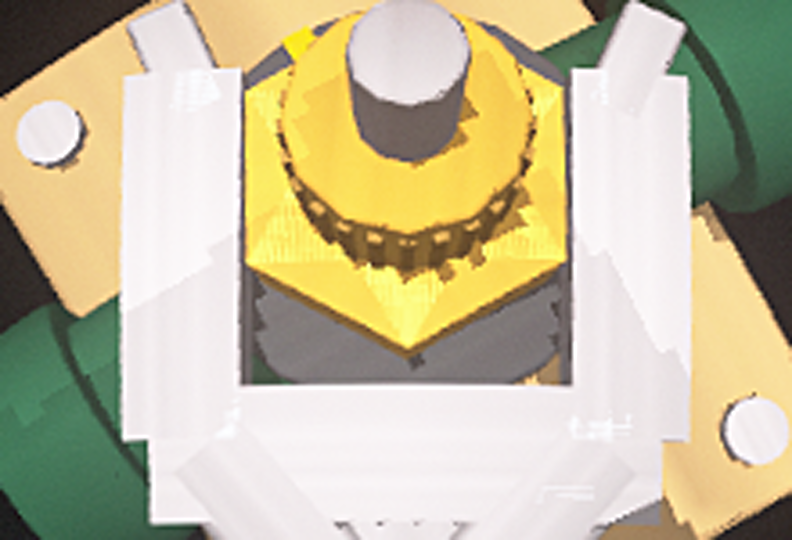

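Request:
apply_moves(steps="-0.0006 0 0 0 0 0; -0.0011 0 0 0 0 0; -0.0013 0 -0.0042 0 2.5 0; -0.0015 0 -0.0084 0 5 0; -0.0019 0 -0.0127 0 7.5 0; -0.0026 0 -0.0168 0 10 0; -0.0026 0 -0.0168 0 10 0", newtons=100)

```text
time: 19.7
position: [451.0, 67.9, 83.8]
tool_rot: [-1.564, -0.004, 2.488]
ft_force: [-0.2, -0.3, -2.8]
grip_width: 14.7
```

```bash
python3 look.py 14
```

```text
19.7 [451.00802012  67.93128242  83.77112413] [-1.56437796 -0.00353012  2.48812645] tq [-0.12046824 -0.07740037  0.03221066] f [-0.20625909 -0.27420265 -2.84872585] 14.688593953040598
axis rel 0.41989665099397794 -0.07145973564041494
```

View pics/w14.png

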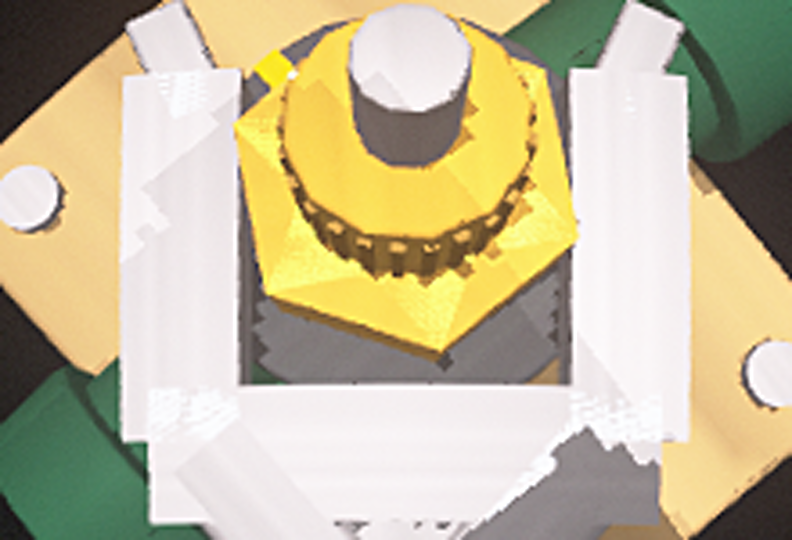

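Request:
apply_moves(steps="-0.0001 0 -0.0042 0 2.5 0; -0.0004 0 -0.0085 0 5 0; -0.0008 0 -0.0127 0 7.5 0; -0.0015 0 -0.0169 0 10 0; -0.0033 0 -0.0252 0 15 0; -0.0059 0 -0.0332 0 20 0; -0.0091 0 -0.0411 0 25 0")

```text
time: 20.38
position: [481.3, 93.9, 83.0]
tool_rot: [-1.559, -0.0, 2.052]
ft_force: [-3.1, -4.0, -2.8]
grip_width: 14.7
```

```bash
python3 look.py 15
```

```text
20.3833 [481.32144568  93.90890449  82.98867091] [-1.55947360e+00 -1.26232541e-04  2.05202271e+00] tq [-0.82670383  0.46793317  0.88525663] f [-3.06127515 -4.00613351 -2.80717619] 14.718769926870085
axis rel 0.3824684782057376 -2.5941548801051857
```

View pics/w15.png

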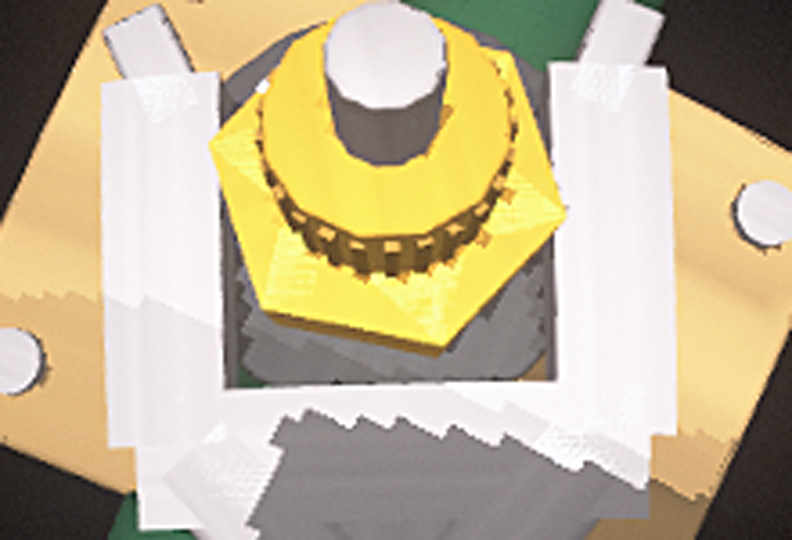

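```bash
cat > hexa.py <<'E'
from h import *
import scipy.optimize as so
def hexfit(corners,st,z=93):
    P=np.array([toz('wrist',(170+x/3.6,y/3.6),z,st)[:2] for x,y in corners])
    def res(v):
        a=np.arctan2(P[:,1]-v[1],P[:,0]-v[0]); k=np.round((a-v[2])/(np.pi/3))
        t=v[2]+k*np.pi/3; return (P-v[:2]-20.785*np.c_[np.cos(t),np.sin(t)]).ravel()
    best=min((so.least_squares(res,[527.5,8.4,a0]) for a0 in np.arange(0,1.05,.17)),key=lambda r:r.cost)
    v=best.x; print('centre',v[:2],'flat ang mod60',(v[2]+np.pi/6)%(np.pi/3),'rms',np.sqrt(2*best.cost/len(P)))
E
python3 - <<'E'
from hexa import *
s=bot.state()
def mk(p,r): return dict(position=np.array(p),tool_rot=np.array(r))
hexfit([(246,268),(408,347),(566,258)],mk([441.29,53.94,83.94],[-1.5659,-.0046,2.66226]))
hexfit([(236,128),(270,295),(440,350),(577,237),(547,65)],mk([451.008,67.931,83.77],[-1.56438,-.0035,2.48813]))
hexfit([(211,147),(262,312),(440,345),(566,212),(507,50)],s)
E
```

```text
centre [528.11756255   8.4317488 ] flat ang mod60 0.07628428391919084 rms 0.18634125129716522
centre [527.84729481   8.08093363] flat ang mod60 0.06569795239170229 rms 0.47103842141836355
centre [528.95680694   8.9912711 ] flat ang mod60 0.8058509895909691 rms 0.4380834938944251
```

Request:
apply_moves(steps="-0.0001 -0.0004 -0.0042 0 2.5 0; -0.0002 -0.0008 -0.0085 0 5 0; -0.0012 -0.0008 -0.0169 0 10 0; -0.0028 -0.0008 -0.0253 0 15 0; -0.0053 -0.0008 -0.0334 0 20 0; -0.0083 -0.0008 -0.0413 0 25 0; -0.0083 -0.0008 -0.0413 0 25 0")

```text
time: 21.07
position: [522.2, 105.7, 82.8]
tool_rot: [-1.56, 0.005, 1.62]
ft_force: [-2.4, -2.4, -2.2]
grip_width: 14.6
```

```bash
python3 look.py 16
```

```text
21.0667 [522.2119515  105.65920682  82.83670725] [-1.55983454  0.00471299  1.62033484] tq [-0.52390553  0.29658797  0.59003222] f [-2.37000041 -2.37765881 -2.21232676] 14.606176814637964
axis rel 0.2102566903424755 -1.6784693329780727
```

View pics/w16.png

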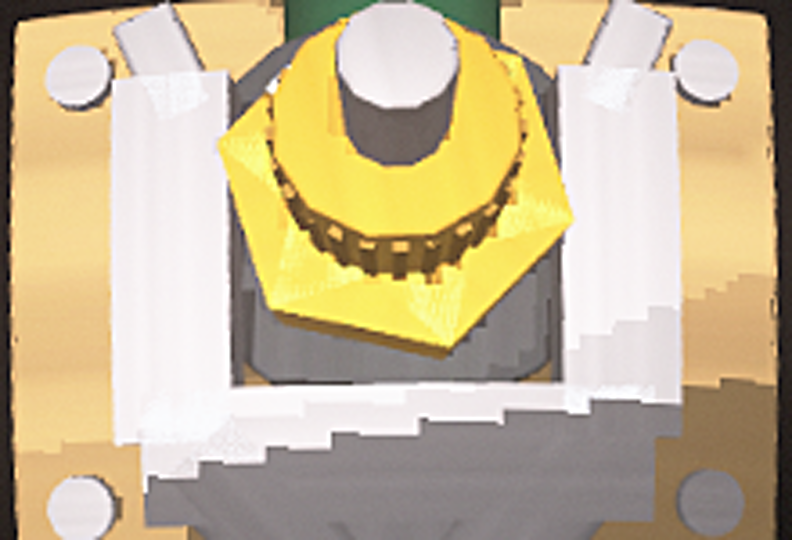

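```bash
python3 - <<'E'
from hexa import *
s=bot.state()
hexfit([(220,147),(273,312),(447,347),(573,218),(514,55)],s)
R=Rt(s);print(R.T@(np.array([528.1,8.4,90])-s['position']))
E
```

```text
centre [527.82680223   8.61105471] flat ang mod60 0.3652029185471768 rms 0.45670789872018885
[-97.46871771  -6.56938596  -1.09679148]
```

Request:
apply_moves(steps="-0.0001 -0.0004 -0.0068 0 4 0; -0.0007 -0.0008 -0.0136 0 8 0; -0.0023 -0.0008 -0.0219 0 13 0; -0.0023 -0.0008 -0.0219 0 13 0; -0.0023 -0.0008 -0.0219 0 13 0")

```text
time: 21.58
position: [543.3, 104.6, 83.3]
tool_rot: [-1.561, 0.006, 1.4]
ft_force: [-1.6, -1.0, -4.2]
grip_width: 14.5
```

```bash
python3 look.py 17
```

```text
21.5833 [543.30072692 104.57006278  83.32408232] [-1.56097859  0.00620574  1.39966545] tq [-0.09239244  0.24929902  0.61395246] f [-1.5872213  -0.99360404 -4.22028971] 14.499330465006604
axis rel 0.13714122042735585 -1.9314561299573456
```

View pics/w17.png

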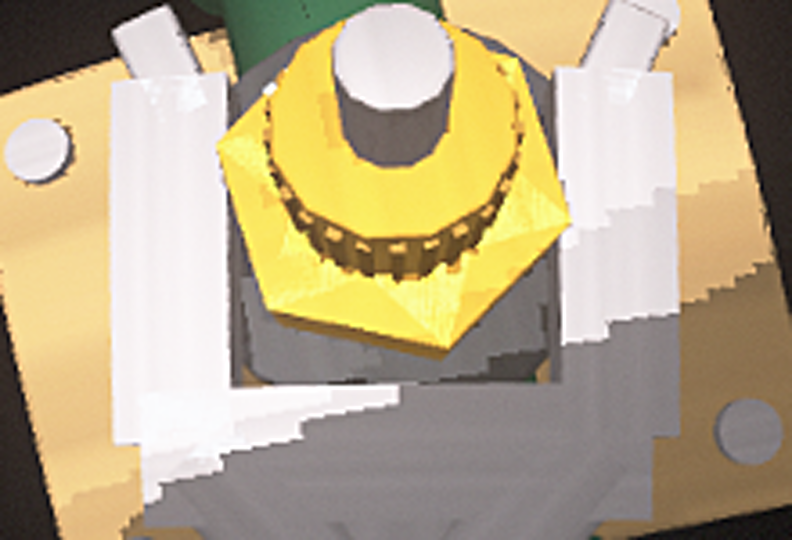

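```bash
python3 - <<'E'
from hexa import *
s=bot.state()
hexfit([(217,148),(269,313),(444,347),(571,219),(513,57)],s)
R=Rt(s);print(R.T@(np.array([528.1,8.4,90])-s['position']))
im=bot.get_image('wrist');cv2.imwrite('pics/w17f.png',im)
E
```

```text
centre [527.94699209   8.51779674] flat ang mod60 0.1374887880497837 rms 0.3443282647922575
[-97.37564991  -5.87480697  -1.41734255]
```

View pics/w17f.png

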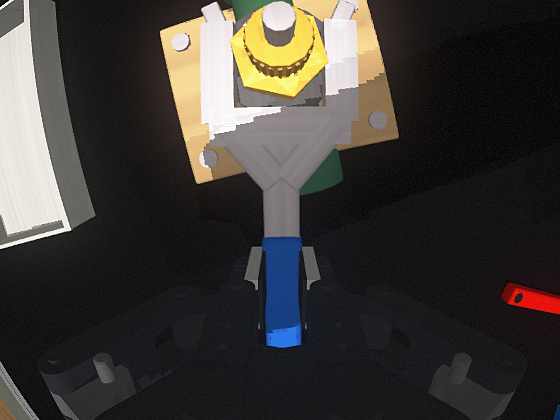

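Request:
apply_moves(steps="0 -0.0004 -0.0032 0 1.9 0; -0.0001 -0.0004 -0.0064 0 3.8 0; -0.0001 -0.0004 -0.0064 0 3.8 0; -0.0001 -0.0004 -0.0064 0 3.8 0")

```text
time: 22.07
position: [548.9, 103.5, 83.7]
tool_rot: [-1.561, 0.007, 1.334]
ft_force: [-3.3, -0.4, -5.2]
grip_width: 14.6
```

```bash
python3 look.py 18
```

```text
22.0667 [548.92837708 103.47240078  83.6536772 ] [-1.56082881  0.00710127  1.333976  ] tq [-0.01596362  0.46536644  0.84166024] f [-3.34054254 -0.43339941 -5.18271688] 14.589188861052593
axis rel 0.049697609465287486 -2.6155330484484334
```

View pics/w18.png

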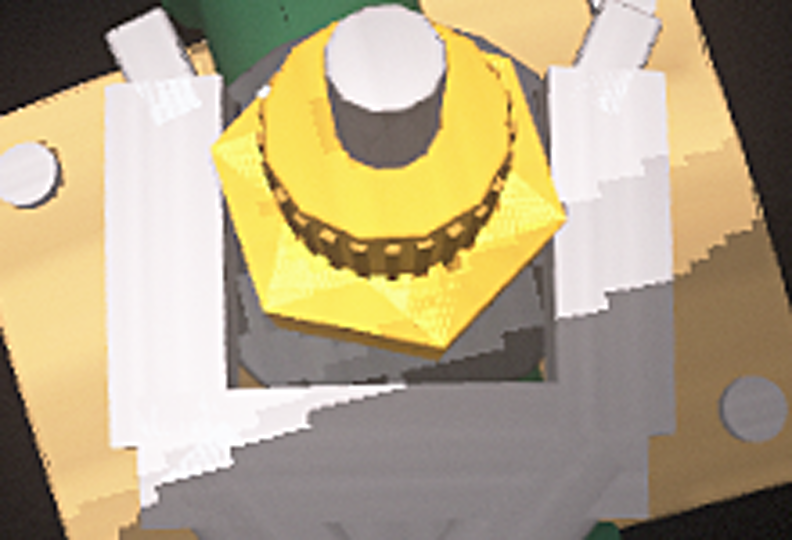

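```bash
python3 - <<'E'
from hexa import *
s=bot.state()
hexfit([(213,149),(264,313),(440,347),(566,217),(507,57)],s)
R=Rt(s);print(R.T@(np.array([528.1,8.4,90])-s['position']))
# valve yaw from w7f edges: print board bottom edge line
im=cv2.imread('pics/w7f.png')
st=dict(position=np.array([529.238,8.616,208.643]),tool_rot=np.array([-1.56599,.001218,-1.52013]))
# stem pipe edges, screws at z18: crop coords screws
c=lambda x,y:(210+x/5.9,145+y/5.9)
S=[toz('wrist',c(*p),20,st)[:2] for p in((90,36),(738,30),(725,469),(111,474))]
for i,j in((0,1),(3,2),(0,3),(1,2)):
    d=S[j]-S[i];print(np.round(S[i]),np.hypot(*d),np.arctan2(d[1],d[0]))
print(np.mean(S,0))
E
```

```text
centre [527.92082814   8.43961201] flat ang mod60 0.07670557095140418 rms 0.3583804427421935
[-97.34414348  -5.63959413  -2.03516881]
[470.  45.] 112.57119902075266 0.0582867225886198
[475. -34.] 112.0884610511911 0.05724652714968967
[470.  45.] 79.61149248918859 -1.5097664179277772
[582.  52.] 79.72822527706131 -1.5158259982892737
[528.46831777   8.96438525]
```

Request:
apply_moves(steps="-0.0002 0 0.0034 0 -2 0; -0.0004 0 0.0068 0 -4 0; -0.0007 0 0.0102 0 -6 0; -0.0007 0 0.0102 0 -6 0; -0.0007 0 0.0102 0 -6 0")

```text
time: 22.58
position: [540.5, 104.9, 84.4]
tool_rot: [-1.564, 0.006, 1.437]
ft_force: [2.4, -3.1, -5.9]
grip_width: 14.8
```

```bash
python3 look.py 19
```

```text
22.5833 [540.45241374 104.93745906  84.37761792] [-1.56370863  0.0059256   1.43673763] tq [-0.21789601 -0.60044725  0.34325862] f [ 2.36876465 -3.12897051 -5.91599536] 14.782385465604914
axis rel 0.10077692799888884 -0.968873961510203
```

View pics/w19.png

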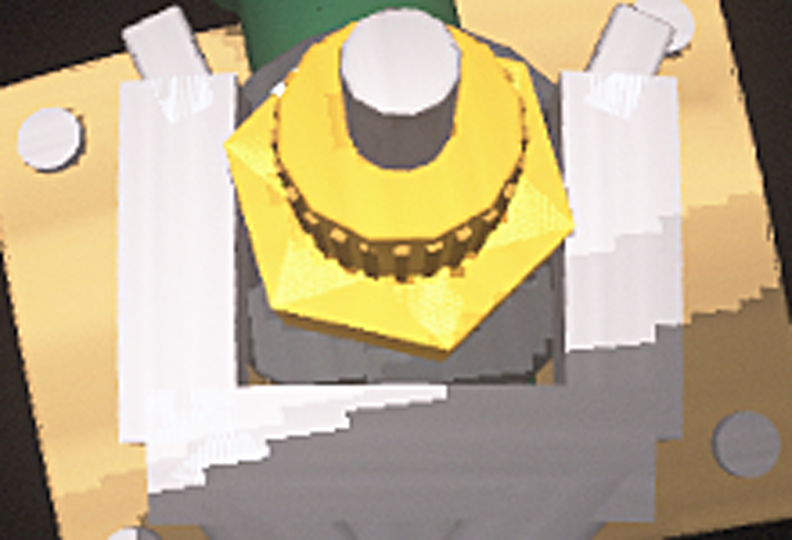

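```bash
python3 - <<'E'
from hexa import *
s=bot.state()
hexfit([(226,147),(274,310),(449,347),(574,229),(520,62)],s)
R=Rt(s);print(R.T@(np.array([528.1,8.4,90])-s['position']))
im=bot.get_image('wrist')
cv2.imwrite('pics/w19b.png',cv2.resize(im[0:150,170:390],None,fx=3.6,fy=3.6,interpolation=cv2.INTER_CUBIC))
E
```

```text
centre [527.8852104    8.59447085] flat ang mod60 0.15332512710776047 rms 0.450838188156719
[-97.34882031  -5.13407301  -0.70838677]
```

Request:
apply_moves(steps="-0.0001 0 -0.0035 0 2 0; -0.0003 0 -0.007 0 4 0; -0.0005 0 -0.0105 0 6.2 0; -0.0005 0 -0.0105 0 6.2 0; -0.0005 0 -0.0105 0 6.2 0")

```text
time: 23.15
position: [549.4, 103.4, 83.6]
tool_rot: [-1.561, 0.007, 1.331]
ft_force: [-2.4, -0.1, -3.7]
grip_width: 14.9
```

```bash
python3 look.py 20
```

```text
23.15 [549.35920705 103.39328903  83.64319794] [-1.56083934  0.00709283  1.33071608] tq [0.02705085 0.35604704 0.78116508] f [-2.3589374  -0.09739503 -3.67274698] 14.873583548026586
axis rel 0.07075799505931271 -2.4949137321358346
```

View pics/w20.png

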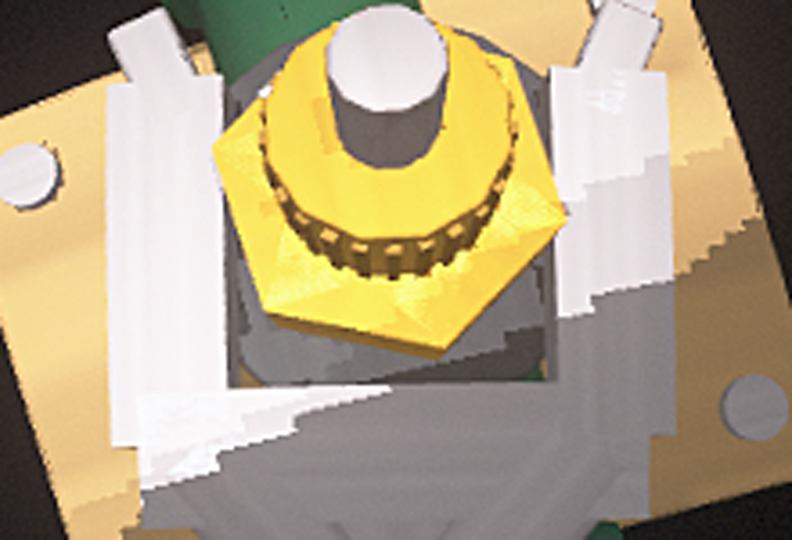

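Request:
apply_moves(steps="0.004 0 0 0 0 0; 0.009 0 0 0 0 0; 0.014 0 0 0 0 0")

```text
time: 23.5
position: [549.4, 104.6, 81.6]
tool_rot: [-1.562, 0.036, 1.325]
ft_force: [-5.0, -42.4, -7.2]
grip_width: 14.7
```

```bash
python3 look.py 21
```

```text
23.5 [549.42475208 104.57462487  81.59981708] [-1.56165739  0.03584228  1.32527385] tq [-8.57791552  0.85378486  1.13431857] f [ -5.00936258 -42.43459454  -7.19426068] 14.70936728401046
axis rel -1.1679451819009559 -3.186724828468033
```

View pics/w21.png

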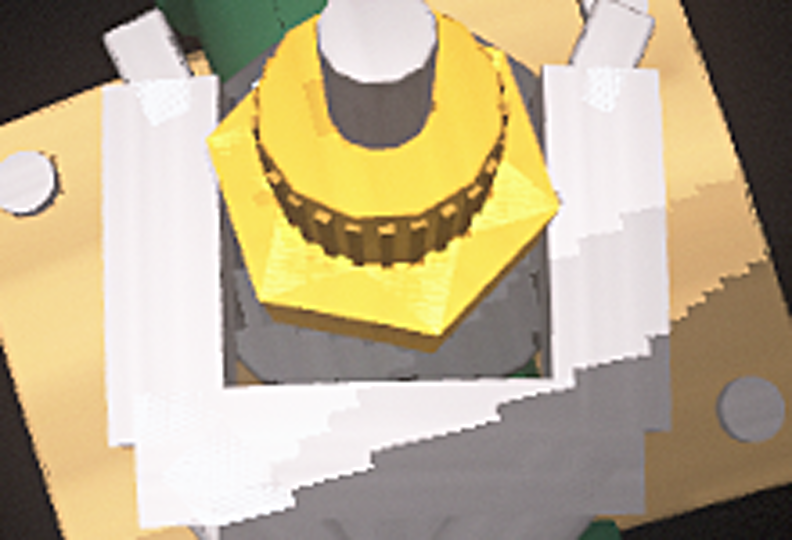

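```bash
python3 - <<'E'
from hexa import *
s=bot.state()
hexfit([(208,142),(260,300),(435,333),(559,205),(502,50)],s)
E
```

```text
centre [528.14244882   8.43042548] flat ang mod60 0.070559329481998 rms 0.4227611372886645
```

Request:
apply_moves(steps="0.013 0 0.001 0 -0.5 -1.7; 0.015 0 0.0025 0 -1.5 -1.7; 0.017 0 0.0034 0 -2 -1.7")

```text
time: 23.85
position: [547.7, 105.9, 79.2]
tool_rot: [-1.563, 0.038, 1.351]
ft_force: [-3.1, -40.8, -2.0]
grip_width: 14.8
```

```bash
python3 look.py 22
```

```text
23.85 [547.74978618 105.85431145  79.2349892 ] [-1.56254251  0.03798408  1.35055982] tq [-8.67781734  0.68309247  0.8920734 ] f [ -3.14291423 -40.79220911  -1.96395419] 14.785995743767598
axis rel -0.35657417974298183 -2.5138953131966084
```

View pics/w22.png

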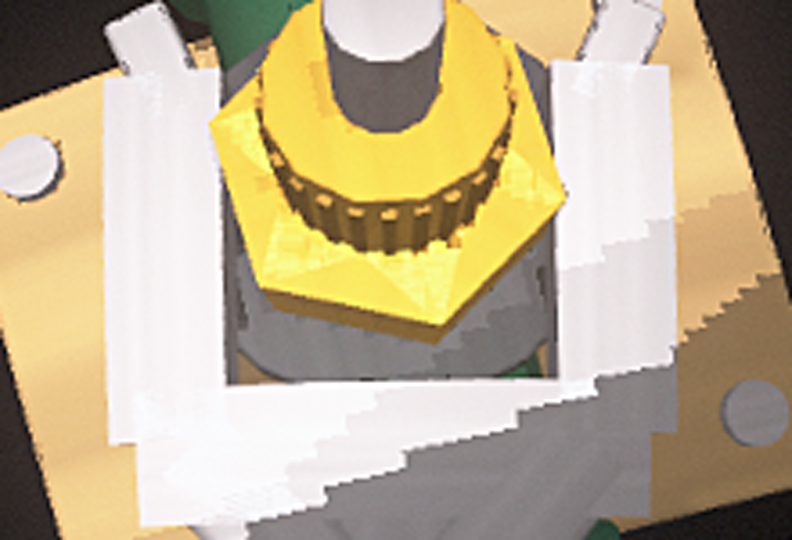

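Request:
apply_moves(steps="0.016 -0.002 0 0 0 -2; 0.018 -0.003 0 0 0 -3; 0.02 -0.004 0 0 0 -3; 0.02 -0.004 0 0 0 -3")

```text
time: 24.28
position: [548.9, 107.8, 80.5]
tool_rot: [-1.564, 0.021, 1.339]
ft_force: [-3.3, -44.2, -2.4]
grip_width: 14.4
```

```bash
python3 look.py 23
```

```text
24.2833 [548.89234067 107.79919048  80.50490377] [-1.56385519  0.02133407  1.3390463 ] tq [-9.391074    0.86195961  1.04643299] f [ -3.30590089 -44.15625257  -2.3829997 ] 14.417337279345189
axis rel 3.114762927841357 -2.883348411344315
```

View pics/w23.png

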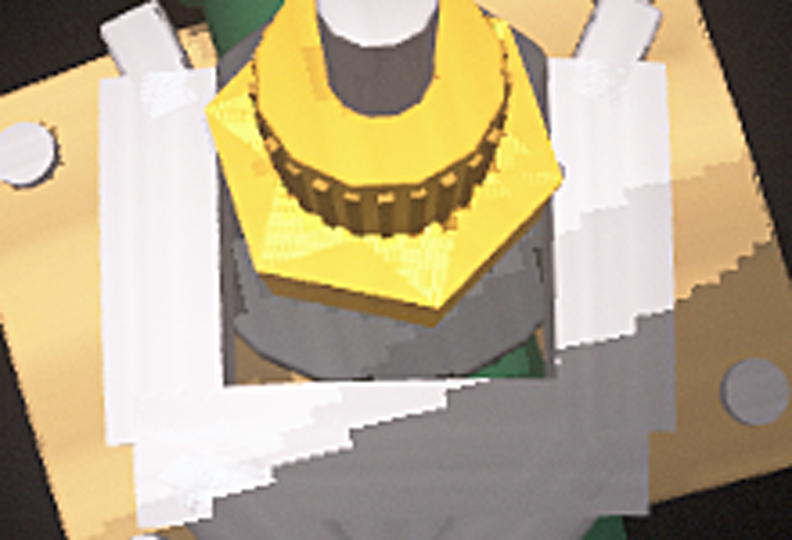

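Request:
apply_moves(steps="0.018 0 0 0 0 -2; 0.02 0 0.0008 0 -0.5 -2; 0.022 0 0.0017 0 -1 -2; 0.024 0 0.0017 0 -1 -2; 0.025 0 0.0017 0 -1 -2; 0.026 0 0.0017 0 -1 -2; 0.027 0 0.0017 0 -1 -2; 0.028 0 0.0017 0 -1 -2")

```text
time: 25.05
position: [555.0, 135.4, 81.0]
tool_rot: [-1.566, -0.015, 1.354]
ft_force: [0.8, 0.2, -1.0]
grip_width: 15.1
```

```bash
python3 look.py 24
```

```text
25.05 [555.03238403 135.40622889  81.0058006 ] [-1.56646761 -0.01545504  1.35446081] tq [-0.44877997  0.02136194 -0.0132615 ] f [ 0.75490796  0.15312347 -0.95867059] 15.134991723953018
axis rel 34.392048632185656 -1.0134318857520415
```

View pics/w24.png

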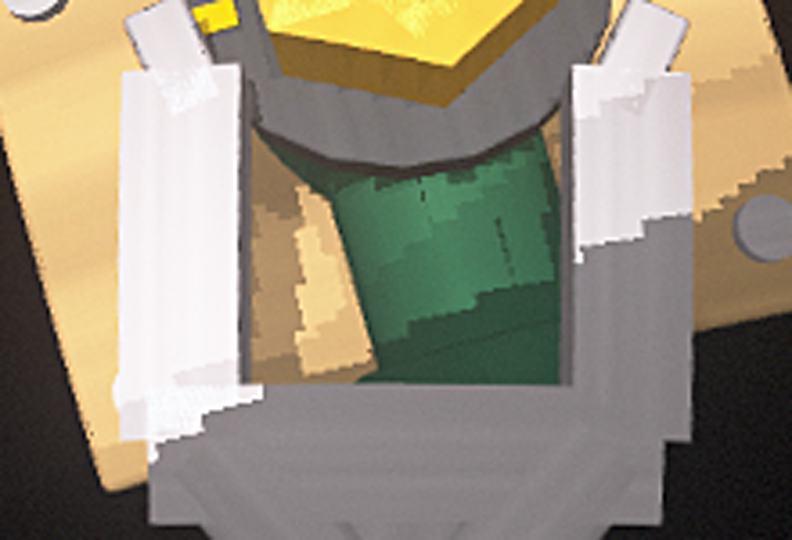

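```bash
python3 - <<'E'
from hexa import *
s=bot.state()
hexfit([(265,33),(450,68),(557,0)],s)
R=Rt(s); print('yaw',s['tool_rot'][2]); 
E
```

```text
centre [527.59625092  11.56124772] flat ang mod60 1.0009384553540308 rms 2.5050965401317944
yaw 1.356843357075142
```

Request:
apply_moves(steps="0.01 0 0 0 0 0.4; 0.025 0 0 0 0 0.9; 0.045 0 0 0 0 0.9; 0.07 0 0.008 0 0 0.9; 0.1 0.005 0.016 0 0 0.9; 0.125 0.015 0.024 0 0 0.9; 0.133 0.03 0.024 0 0 0.9; 0.133 0.045 0.024 0 0 0.9; 0.133 0.057 0.024 0 0 0.9; 0.133 0.064 0.024 0 0 0.9; 0.133 0.068 0.024 0 0 0.9; 0.133 0.068 0.024 0 0 0.9")

```text
time: 26.15
position: [558.7, 272.0, 13.7]
tool_rot: [-1.564, 0.002, 1.356]
ft_force: [-0.2, -0.5, -2.8]
grip_width: 14.9
```

```bash
python3 look.py 25; python3 - <<'E'
from h import *
cv2.imwrite('pics/s25.png',bot.get_image('side'))
E
```

```text
26.15 [558.69237431 271.98474398  13.73048418] [-1.56426184  0.00163607  1.35646091] tq [ 0.02221438 -0.02871333  0.01291863] f [-0.17460449 -0.48685773 -2.82129037] 14.913649376712856
axis rel 167.36512991499833 -25.977343730808265
```

View pics/s25.png

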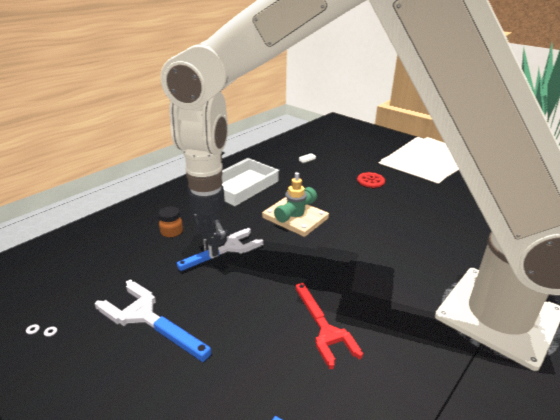

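View pics/t25.png

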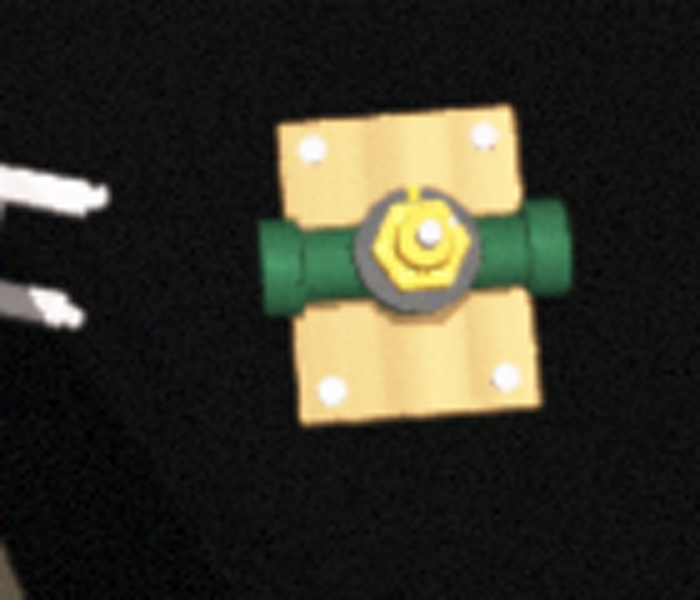

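Request:
apply_moves(steps="0 0.002 0 0 0 0; 0 0.004 0 0 0 0; 0 0.006 0 0 0 0; 0 0.007 0 0 0 0; 0 0.007 0 0 0 0")

```text
time: 26.72
position: [560.0, 272.2, 8.5]
tool_rot: [-1.567, -0.0, 1.356]
ft_force: [-0.6, 0.7, -2.6]
grip_width: 14.8
```

```bash
python3 t.py
```

```text
26.7167 [559.95884255 272.2287396    8.52998748] [-1.56684205e+00 -3.06754180e-04  1.35600173e+00] [-0.06123428 -0.0382396   0.01965292] [-0.60033036  0.66431382 -2.57875236] 9.30791486553062e-06 14.842948398546373
```

Request:
apply_moves(steps="0 0.001 0 0 0 0; 0 0.002 0 0 0 0; 0 0.003 0 0 0 0; 0 0.003 0 0 0 0; 0 0.003 0 0 0 0")

```text
time: 27.13
position: [559.9, 272.3, 6.0]
tool_rot: [-1.567, -0.0, 1.356]
ft_force: [-2.1, -0.1, 2.3]
grip_width: 14.7
```

```bash
python3 t.py
```

```text
27.1333 [559.9273375  272.2548694    6.00959997] [-1.56701179e+00 -3.92025903e-04  1.35606123e+00] [-0.19827623  0.38718894 -0.02449498] [-2.08657893 -0.05298437  2.28544561] -0.0016990338190225884 14.73257270779173
```

Request:
apply_moves(steps="0 0 0 0 0 0; 0 0 0 0 0 0; 0 0 0 0 0 0; 0 0 0 0 0 0; 0 0 0 0 0 0; 0 0 0 0 0 0; 0 -0.02 0 0 0 0; 0 -0.05 0 0 0 0; 0 -0.08 0 0 0 0; 0 -0.115 0 0 0 0; 0 -0.15 0 0 0 0; 0 -0.18 0 0 0 0; 0 -0.2 0 0 0 0; 0 -0.2 0 0 0 0", jaw=-1, newtons=25)

```text
time: 28.3
position: [563.3, 273.3, 212.5]
tool_rot: [-1.576, -0.007, 1.356]
ft_force: [0.2, -0.3, 1.0]
grip_width: 85.5
```

```bash
python3 t.py; python3 - <<'E'
from h import *
cv2.imwrite('pics/w26.png',bot.get_image('wrist'))
E
```

```text
28.3 [563.34666309 273.27661735 212.46045195] [-1.57565158 -0.00719797  1.3559766 ] [-0.04103242 -0.03450552 -0.01149031] [ 0.23224368 -0.28437341  0.95733045] -0.0005575870636675972 85.47548982176383
```

View pics/w26.png

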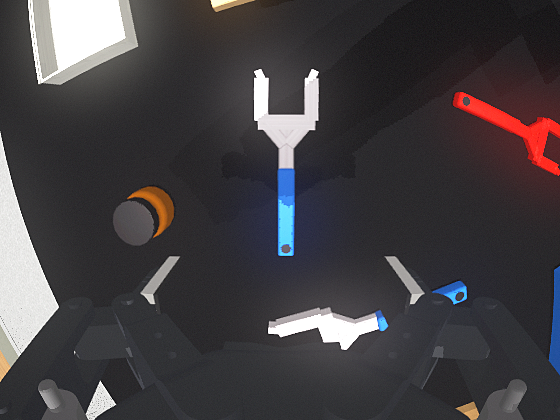

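Request:
apply_moves(steps="-0.02 0 -0.002 0 0 0; -0.055 0 -0.005 0 0 0; -0.09 0 -0.008 0 0 0; -0.125 0 -0.011 0 0 0; -0.16 0 -0.014 0 0 0; -0.195 0 -0.017 0 0 0; -0.23 0 -0.02 0 0 0; -0.255 0 -0.0217 0 0 0; -0.266 0 -0.0217 0 0 0; -0.266 0 -0.0217 0 0 0; -0.266 0 -0.0217 0 0 0")

```text
time: 29.27
position: [526.5, 8.4, 207.4]
tool_rot: [-1.571, -0.005, 1.355]
ft_force: [0.7, 0.8, -0.2]
grip_width: 85.3
```

```bash
python3 t.py; python3 - <<'E'
from h import *
im=bot.get_image('wrist')
cv2.imwrite('pics/w27.png',cv2.resize(im[145:245,210:345],None,fx=5.9,fy=5.9,interpolation=cv2.INTER_CUBIC))
E
```

```text
29.2667 [526.47861908   8.44913129 207.41695266] [-1.57091016 -0.00511301  1.3550781 ] [0.02501735 0.03219619 0.00110419] [ 0.6526461   0.77964037 -0.16344926] -0.019017445156350732 85.31085180480144
```

View pics/w27.png

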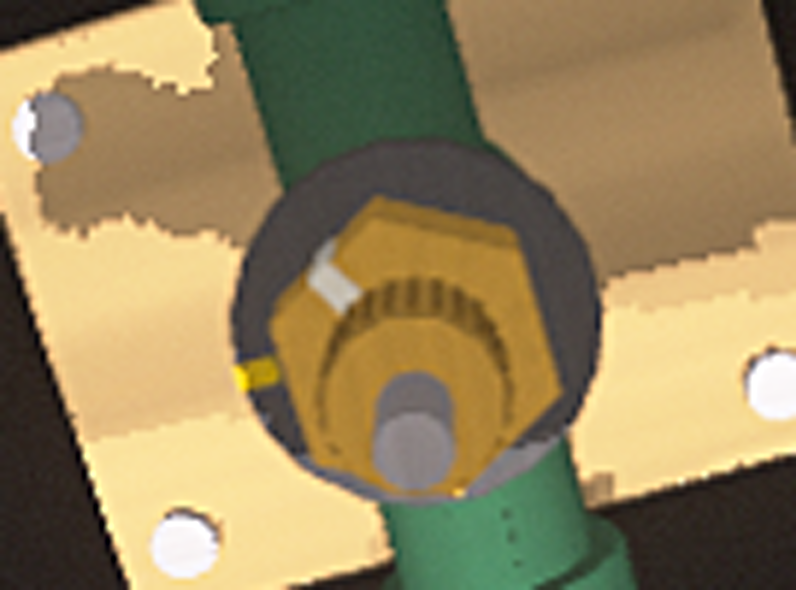

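```bash
python3 - <<'E'
from ang import *
run((414,447),(417,322),(257,376),(336,288),hexc=[(377,206),(517,246),(560,392),(318,465),(272,325)])
from hexa import hexfit
st=bot.state()
cv=lambda x,y:(((210+x/5.9)-170)*3.6,(145+y/5.9)*3.6)
hexfit([cv(*p) for p in[(377,206),(517,246),(560,392),(318,465),(272,325)]],st)
c=lambda x,y:(210+x/5.9,145+y/5.9)
# earlier views with hexfit
s7=dict(position=np.array([529.238,8.616,208.643]),tool_rot=np.array([-1.56599,.001218,-1.52013]))
hexfit([cv(*p) for p in[(416,207),(543,275),(547,422),(419,497),(287,430),(287,275)]],s7)
E
```

```text
stem [527.95751835   8.4121546  136.        ] fl [527.84118853   8.14430573  75.        ]
ye [552.84520175  11.11553394  75.        ] 25.179929989463268 0.11827542786532559
wh [536.64360095  -3.12503279  93.        ] 14.34102367927438 -0.9129691855239159
hex [528.14457358   4.49870712] [17.55786518 18.75526847 22.9461412  23.57812375 18.83352814] flat-normal ang mod60 0.06973804707826117
centre [527.80906635   8.64214578] flat ang mod60 0.08079685855635965 rms 0.7859093281613825
centre [528.52320732   9.81616694] flat ang mod60 0.0624637773208514 rms 0.5622686761778943
```

Request:
apply_moves(steps="0.0003 0.03 -0.0014 0 0 0; 0.0003 0.06 -0.0014 0 0 0; 0.0003 0.085 -0.0014 0 0 0; 0.0003 0.102 -0.0014 0 0 0; 0.0003 0.1105 -0.0014 0 0 0; 0.0003 0.1105 -0.0014 0 0 0; 0.0003 0.1105 -0.0014 0 0 0")

```text
time: 29.9
position: [528.7, 10.8, 97.2]
tool_rot: [-1.571, -0.005, 1.358]
ft_force: [0.6, -0.3, 1.2]
grip_width: 85.6
```

Request:
apply_moves(steps="0 0 0 0 0 0; 0 0 0 0 0 0; 0 0 0 0 0 0; 0 0 0 0 0 0; 0 0 0 0 0 0; 0 0 0 0 0 0; 0 0 0 0 0 0; 0 0 0 0 0 0; 0 0 0 0 0 0; 0 0 0 0 0 0; 0 0 0 0 1.5 0; 0 0 0 0 3 0; 0 0 0 0 4.5 0; 0 0 0 0 6 0", jaw=1)

```text
time: 31.07
position: [528.8, 10.3, 97.9]
tool_rot: [-1.572, -0.005, 1.253]
ft_force: [-1.8, -1.5, 5.3]
grip_width: 23.1
```

```bash
python3 t.py; python3 - <<'E'
from h import *
cv2.imwrite('pics/w28.png',bot.get_image('wrist')[170:330,190:370])
E
```

```text
31.0667 [528.77519169  10.31932912  97.91837716] [-1.57154478 -0.00453339  1.25272449] [-0.17909578  0.39882302  0.27404589] [-1.84032217 -1.48008049  5.33899941] 0.018494543619453907 23.07655774656005
```

Request:
apply_moves(steps="0 0 0 0 2 0; 0 0 0 0 4 0; 0 0 0 0 6 0; 0 0 0 0 6 0")

```text
time: 31.45
position: [528.3, 9.1, 97.9]
tool_rot: [-1.571, -0.002, 1.146]
ft_force: [-2.5, -3.5, 2.4]
grip_width: 22.7
```

```bash
python3 t.py; python3 - <<'E'
from h import *
im=bot.get_image('wrist')[170:330,190:370]
a=cv2.imread('pics/w28.png')
cv2.imwrite('pics/w29.png',cv2.resize(np.hstack([a,im]),None,fx=2.2,fy=2.2,interpolation=cv2.INTER_CUBIC))
E
```

```text
31.45 [528.3130092    9.14393633  97.89937653] [-1.57130722 -0.00198749  1.14608002] [-0.78445932  0.43219614  0.16945889] [-2.48067051 -3.54139067  2.38767258] 0.34589096903800964 22.71230214704478
```

View pics/w29.png

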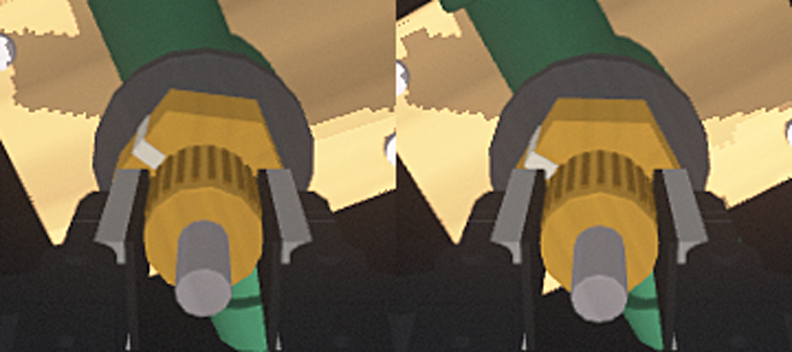

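Request:
apply_moves(steps="0 0 0 0 0 0; 0 0 0 0 0 0; 0 0 0 0 0 0; 0 0 0 0 0 0; 0 0 0 0 0 0; 0 -0.01 0 0 0 0; 0 -0.03 0 0 0 0; 0 -0.06 0 0 0 0; 0 -0.09 0 0 0 0; 0 -0.11 0 0 0 0; 0 -0.11 0 0 0 0; 0 -0.11 0 0 0 0; 0 -0.11 0 0 0 0", jaw=-1)

```text
time: 32.58
position: [527.8, 9.0, 207.7]
tool_rot: [-1.571, -0.002, 1.147]
ft_force: [-0.4, 1.1, -0.5]
grip_width: 85.3
```

```bash
python3 t.py; python3 - <<'E'
from h import *
im=bot.get_image('wrist')
cv2.imwrite('pics/w30.png',cv2.resize(im[145:245,210:345],None,fx=5.9,fy=5.9,interpolation=cv2.INTER_CUBIC))
E
```

```text
32.5833 [527.81848288   9.00065445 207.67747221] [-1.57080875 -0.00197384  1.14709869] [0.0001233  0.02485695 0.00559303] [-0.38474703  1.07524777 -0.51033445] -0.0001814750794437714 85.34979399098295
```

View pics/w30.png

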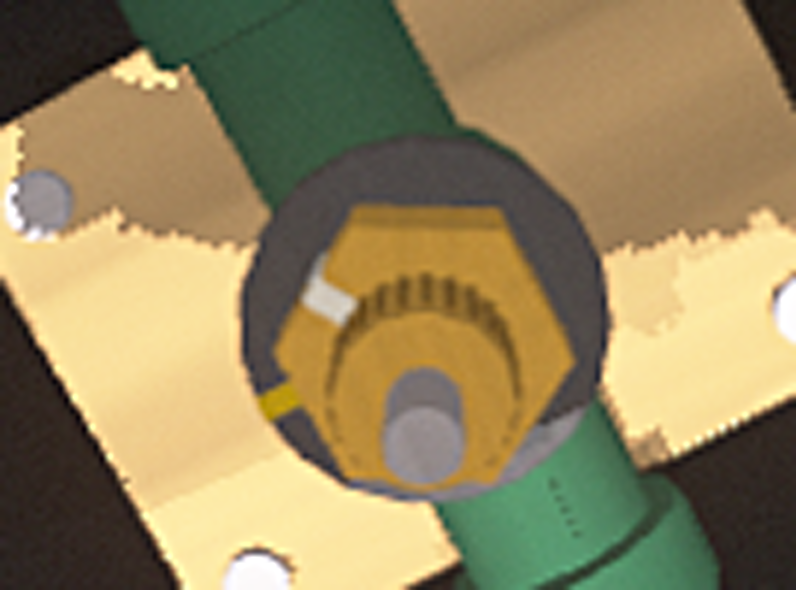

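```bash
cat > fit.py <<'E'
from h import *
import scipy.optimize as so
def sil(v,st,up=8,x0=240,y0=165,w=90,h=70):
    a,cx,cy=v; M=np.zeros((h*up,w*up),np.uint8)
    def pj(P): return np.array([(proj('wrist',p,st)-[x0,y0]+.5)*up for p in P])
    t=a+np.pi/6+np.arange(6)*np.pi/3
    for r,z1,z2,tt in((20.785,75,93,t),(12,93,117,np.arange(24)*np.pi/12)):
        P=pj([[cx+r*np.cos(q),cy+r*np.sin(q),z] for q in tt for z in(z1,z2)])
        cv2.fillConvexPoly(M,cv2.convexHull(P.astype(np.float32)).astype(np.int32),1)
    return M
def fit(im,st,show=None):
    up=8;x0,y0,w,h=240,165,90,70
    c=im[y0:y0+h,x0:x0+w].astype(np.float32); c=cv2.resize(c,None,fx=up,fy=up,interpolation=cv2.INTER_LINEAR)
    b,g,r=c[...,0],c[...,1],c[...,2]
    # brass: strong saturation of r-b and orange ratio
    m=((r-b)>0.62*r)&(r>70)&(g/r>.5)&(g/r<.85)
    m=m.astype(np.uint8); m=cv2.morphologyEx(m,cv2.MORPH_CLOSE,np.ones((41,41)))
    n,l,s,_=cv2.connectedComponentsWithStats(m); m=(l==1+np.argmax(s[1:,4])).astype(np.uint8)
    cost=lambda v:1-(lambda S:(S&m).sum()/(S|m).sum())(sil(v,st))
    best=None
    for a in np.arange(-.2,.3,.1):
        q=so.minimize(cost,[a,528,8.5],method='Nelder-Mead',options=dict(initial_simplex=[[a,528,8.5],[a+.06,528,8.5],[a,529.5,8.5],[a,528,10]],xatol=1e-3,fatol=1e-5))
        if best is None or q.fun<best.fun: best=q
    print('angle %.4f'%best.x[0],best.x[1:],'iou',1-best.fun)
    if show:
        o=c.astype(np.uint8).copy(); k,_=cv2.findContours(sil(best.x,st),cv2.RETR_EXTERNAL,cv2.CHAIN_APPROX_NONE);cv2.drawContours(o,k,-1,(255,0,255),1)
        k,_=cv2.findContours(m,cv2.RETR_EXTERNAL,cv2.CHAIN_APPROX_NONE);cv2.drawContours(o,k,-1,(0,255,0),1);cv2.imwrite(show,o)
E
python3 - <<'E'
from fit import *
st=bot.state(); im=bot.get_image('wrist'); cv2.imwrite('pics/w31.png',im)
fit(im,st,'pics/f31.png')
s7=dict(position=np.array([529.238,8.616,208.643]),tool_rot=np.array([-1.56599,.001218,-1.52013]))
fit(cv2.imread('pics/w7f.png'),s7,'pics/f7.png')
a=cv2.imread('pics/f31.png');b=cv2.imread('pics/f7.png');cv2.imwrite('pics/f.png',cv2.resize(np.hstack([a,b]),None,fx=.55,fy=.55))
E
```

```text
angle 0.0936 [528.52083092   8.16304962] iou 0.781729727004613
angle 0.0417 [528.10759155   9.43023479] iou 0.7677208566250606
```

View pics/f.png

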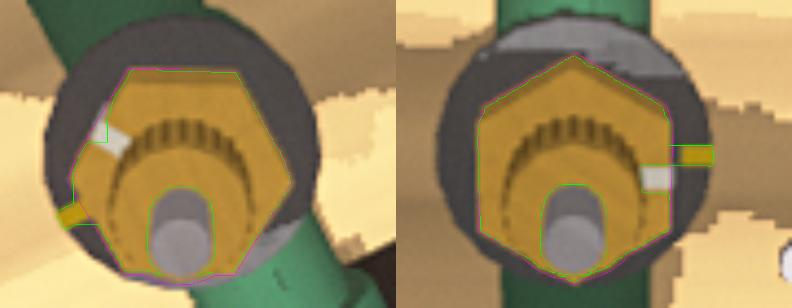

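```bash
python3 - <<'E'
s=open('fit.py').read()
s=s.replace("m=cv2.morphologyEx(m,cv2.MORPH_CLOSE,np.ones((41,41)))","m=cv2.morphologyEx(m,cv2.MORPH_CLOSE,np.ones((9,9)))")
s=s.replace("    cost=lambda","    k,_=cv2.findContours(m,cv2.RETR_EXTERNAL,cv2.CHAIN_APPROX_NONE); H=cv2.convexHull(max(k,key=cv2.contourArea)); \n    m=cv2.morphologyEx(m,cv2.MORPH_OPEN,np.ones((9,9)));k,_=cv2.findContours(m,cv2.RETR_EXTERNAL,cv2.CHAIN_APPROX_NONE); k=max(k,key=cv2.contourArea); m[:]=0; cv2.drawContours(m,[k],-1,1,-1); m=cv2.morphologyEx(m,cv2.MORPH_OPEN,cv2.getStructuringElement(cv2.MORPH_ELLIPSE,(61,61)))\n    cost=lambda",1)
s=s.replace("1-(lambda S:(S&m).sum()/(S|m).sum())(sil(v,st))","(lambda S:((S!=m)).sum()/m.sum())(sil(v,st))")
open('fit.py','w').write(s)
E
python3 - <<'E'
from fit import *
st=bot.state(); im=cv2.imread('pics/w31.png')
fit(im,st,'pics/f31.png')
s7=dict(position=np.array([529.238,8.616,208.643]),tool_rot=np.array([-1.56599,.001218,-1.52013]))
fit(cv2.imread('pics/w7f.png'),s7,'pics/f7.png')
a=cv2.imread('pics/f31.png');b=cv2.imread('pics/f7.png');cv2.imwrite('pics/f.png',cv2.resize(np.hstack([a,b]),None,fx=.55,fy=.55))
# screws valve yaw in current image
c=lambda x,y:(210+x/5.9,145+y/5.9)
E
```

```text
angle 0.1050 [528.15176136   8.26729531] iou 0.6331728583584926
angle 0.0556 [527.7571154    9.30273355] iou 0.6647856187096399
```

View pics/f.png

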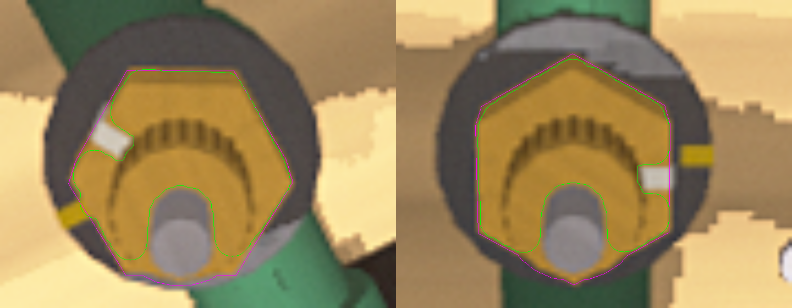

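View pics/w31.png

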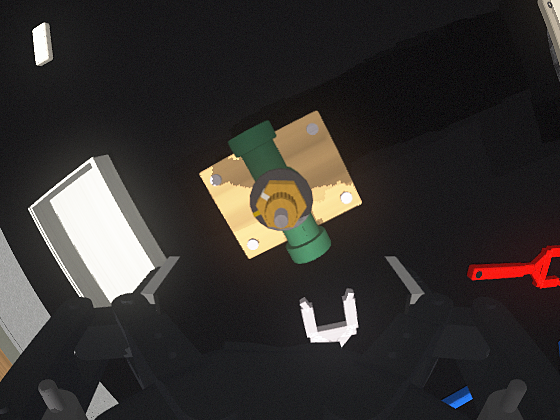

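```bash
python3 - <<'E'
s=open('fit.py').read()
s=s.replace("    cost=lambda v:","""    P=np.array([(proj('wrist',[528+6.5*np.cos(q),8.6+6.5*np.sin(q),z],st)-[x0,y0]+.5)*up for q in np.arange(12)*np.pi/6 for z in(100,136)])
    ig=np.zeros_like(m); cv2.fillConvexPoly(ig,cv2.convexHull(P.astype(np.float32)).astype(np.int32),1)
    ig|=cv2.dilate((((r-b)<.3*r)&(r>140)).astype(np.uint8),np.ones((25,25)))
    m[ig>0]=0
    cost=lambda v:""",1).replace("((S!=m)).sum()","((S!=m)&(ig==0)).sum()")
open('fit.py','w').write(s)
E
cat > scr.py <<'E'
from h import *
def screws(im,st,guess):
    out=[]
    g=cv2.cvtColor(im,cv2.COLOR_BGR2HSV)
    for x,y in guess:
        p=g[y-7:y+8,x-7:x+8]; m=(p[...,1]<60)&(p[...,2]>70); yy,xx=np.nonzero(m)
        out.append(toz('wrist',(x-7+xx.mean(),y-7+yy.mean()),20,st)[:2])
    S=np.array(out);print(np.round(S,1).tolist(),S.mean(0))
    for i,j in((0,1),(3,2)): d=S[j]-S[i];print(np.hypot(*d),np.arctan2(d[1],d[0]))
    for i,j in((0,3),(1,2)): d=S[j]-S[i];print(np.hypot(*d),np.arctan2(d[1],d[0])+np.pi/2)
E
python3 - <<'E'
from fit import *; from scr import *
st=bot.state(); im=cv2.imread('pics/w31.png')
fit(im,st,'pics/f31.png')
s7=dict(position=np.array([529.238,8.616,208.643]),tool_rot=np.array([-1.56599,.001218,-1.52013]))
i7=cv2.imread('pics/w7f.png');fit(i7,s7,'pics/f7.png')
s1=dict(position=np.array([523.098,11.437,231.047]),tool_rot=np.array([-1.57035,.000211,1.32445]))
fit(cv2.imread('pics/w1.png'),s1,'pics/f1.png')
screws(i7,s7,[(225,151),(335,150),(333,224),(229,225)])
screws(im,st,[(346,198),(253,244),(217,180),(312,129)])
E
```

```text
angle 0.0754 [528.23284241   8.48966558] iou 0.948564006732668
angle 0.0362 [527.98169609   9.00033738] iou 0.938007169943184
angle -0.3239 [528.19565425   8.76772315] iou 0.9527297451825754
[[469.4, 45.9], [581.5, 52.6], [586.1, -27.4], [474.2, -33.6]] [527.79837179   9.3556101 ]
112.33230272730496 0.05920070724669199
112.03547109771556 0.05536585532711832
79.72877486226831 0.060855272525360604
80.15847546310954 0.05713306380506333
[[469.5, 45.1], [581.5, 51.4], [586.0, -28.8], [474.3, -35.0]] [527.83140408   8.16139252]
112.09808931789875 0.05678767897544536
111.91581459903423 0.05537375041825824
80.20812675849531 0.05935769686248982
80.36610629434671 0.057083195399204145
```

Request:
apply_moves(steps="0 -0.02 -0.01 0 0 0; 0 -0.05 -0.03 0 0 0; 0 -0.07 0.03 0 0 0; 0 -0.07 0.06 0 0 0; 0 -0.07 0.095 0 0 0; 0 -0.07 0.13 0 0 0; 0 -0.07 0.15 0 0 0; 0 -0.07 0.15 0 0 0; 0 -0.07 0.15 0 0 0")

```text
time: 33.43
position: [389.6, 70.8, 276.4]
tool_rot: [-1.568, -0.0, 1.149]
ft_force: [1.0, 0.1, -0.3]
grip_width: 85.4
```

```bash
python3 t.py; python3 - <<'E'
from h import *
t=bot.get_image('top');s=bot.get_image('side')
cv2.imwrite('pics/t32.png',t);cv2.imwrite('pics/s32.png',s)
for o,z in(('handwheel',9),('tray',20),('jar',30),('eraser',6),('wrench',8)):
    for r in bot.masks_of('top',o)[:3]: print(o,np.round(r['box']),round(r['score'],2))
E
```

```text
33.4333 [389.60261104  70.82195635 276.43126876] [-1.56827872e+00 -4.56310538e-04  1.14866511e+00] [-0.00922577 -0.07726977 -0.02634775] [ 0.96188298  0.09247929 -0.29890882] 0.023183203884400427 85.40161670787109
handwheel [457. 219.  35.  35.] 0.63
tray [330. 107.  84.  62.] 0.94
jar [208. 123.  32.  28.] 0.89
jar [323. 200.  17.  15.] 0.69
eraser [444. 117.  29.  16.] 0.69
wrench [209. 328.  54.  90.] 0.96
wrench [115. 227.  36. 116.] 0.68
wrench [217. 198.  84.  38.] 0.57
```

View pics/t32.png

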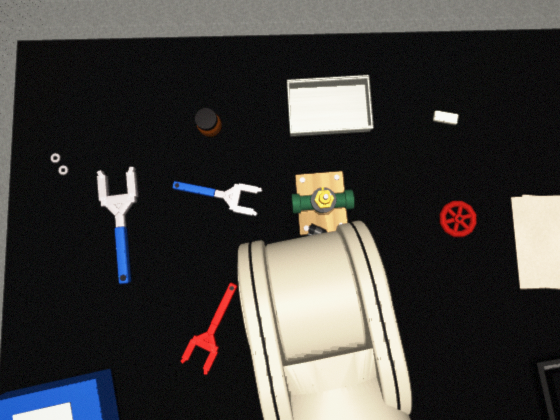

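View pics/s32.png

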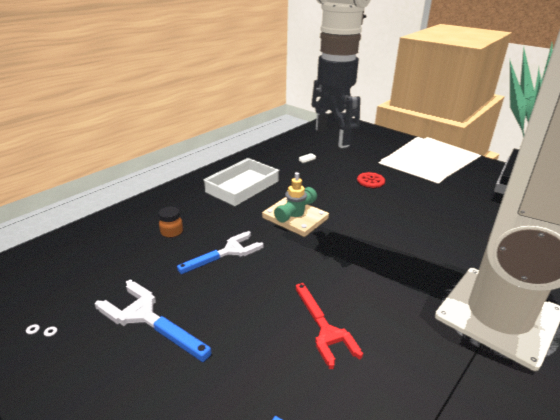

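```bash
python3 -c "
from station import bot
print(bot.sign_off(), bot.state()['time'])"
```

```text
the job is handed in; nothing more can be done
the job is handed in; nothing more can be done
```

I handed the job in at about 33 s of the 67 s. The nut was run down finger-tight by the collar, then tightened about one flat with the small blue wrench. The wrench is set down flat on the bench, clear of the valve.

- **Finger-tight:** I turned the collar clockwise until the torque rose. The white and yellow marks then lined up to within about 0.02 rad.
- **One flat:** My last camera fits put the tightening at 1.01 to 1.03 rad against the 1.047 wanted, so it is probably slightly short. The fits are only good to about 0.02 rad and differed among themselves by a few hundredths.
- **Slipped back once:** Backing the wrench off anticlockwise to free it ran the nut back about 0.08 rad. I re-tightened it to the same place.
- **Wrench stuck on the nut:** It came off only with a straight pull of about 45 N, below the 120 N wrist limit.
- **Tightness check:** With the wrench down, I turned the collar clockwise again with light finger grip. The fingers slipped and the nut held, so it was at its stop.
- **Last look:** The wrench is about 70 mm from the valve. The jar, tray, handwheel, eraser and the other two wrenches look unmoved. The gripper was open, touching nothing.

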